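# Hang the nozzle heads on the balance rack

### The arm

A 7-joint arm with a two-finger parallel gripper is mounted at the origin on the work surface. World frame = base frame: x ahead of the robot, y to its left, z up, the work surface at z = 0. Lengths are in m, angles in rad, forces in N, time in s.
With the tool pointing down it reaches from about 0.4 to 0.85 m from the base axis. Payload 4.5 kg.
Tool frame: the origin (TCP) lies between the finger pads; the fingertips stand r.finger_overhang ahead of it and the grasp point (between the pads) lies 8 mm behind it (r.finger_overhang is the distance from the TCP to the fingertips, in m); z points along the fingers, x is the direction in which the jaws open and shut, and the axes are right-handed (so a half turn about z gives the same grasp; the last joint's range is limited). The gripper opens to 88 mm and grips with 3 to 60 N. Pads are 18 mm wide; open, the fingers measure 123 mm over their backs; the gripper's body (75 mm by 187 mm) begins 45 mm behind the grasp point.
Start: joints at [1.26, 0.689, -0.195, 1.565, 0.157, 0.902, -0.215], TCP at [0.211, -0.588, 0.218] pointing down, gripper open.
Joint ranges: [-3.01, 3.01], [-0.46, 2.08], [-1.47, 1.51], [0.13, 2.56], [-1, 4.14], [0.04, 2.09], [-2.66, 2.66]. Speed limits (rad/s): [2.57, 2.57, 3.14, 3.14, 3.14, 3.14, 3.14].

### API

Orientations are given as a unit quaternion [x, y, z, w].
In Python, from plant import r gives the robot as it stands.
- The arm moves only by the tool move_arm, never from a script. Its argument "targets" is a list that holds one entry, the list of rows, each a list of 7 numbers: the turn, a rotation vector about the world's x, y, z in rad, then the shift along the world's x, y, z in m, then the opening, from 0 (shut) to 1 (fully open). A call has 1 to 5 rows; each row shifts and turns the pose as measured when the row begins; what a row does not reach is not made up. A row lasts 1/10 s, in which the tool goes at most 50 mm and 8.59 degrees, less where a joint would pass 70% of its speed; a pose out of reach is approached as far as the arm can. A call with a gripper value outside its range is refused whole. The fingers move at their own pace and stop on an object; "force" is the grip in N (left out, the last holds). Time passes only in rows, so rows that do not move let the fingers close. It gives the time, the measured TCP pose, the force and the opening at its end, in the units of the state.
- r.get_state(): the state, without advancing time (a new reading comes with each control period).
- r.snapshot(name): name is "scene" or "top"; returns a dict with "frame" (400x640x3 uint8, red, green, blue), "K" (3x3 intrinsics, pixels), "D" ([k1, k2, p1, p2, k3] as OpenCV has them; the pictures are not rectified), "T" (4x4, takes a point from camera to world coordinates). Camera axes: x right, y up, looking along -z (the intrinsics and any distortion apply to the point x, -y, -z); pixel columns grow to the right and rows downward; lengths in m; the calibration is good to about 2 mm. A picture is of the moment at which its call begins. There is no depth.
- r.finish_job(): hands the job in, once; it reports no verdict.
Trained networks look in a picture, given as the dict that the camera call returned (one of the last four; its "shot" number tells which), for a name from the list of things; names that differ only in an ending like _2 or _b are one class to them, and where a whole thing is asked for, a point or a joint stands for the part that bears it (a point fixed in the world has none). Each returns a list of dicts, best first, with "score" (0 to 1); they miss things now and then, are a little off and sometimes report something else, mostly with a low value. They report only what shows in the picture. A call takes as long as a camera call. They do not tell look-alikes from the thing itself.
- r.find_in(picture, query): "centre" ([row, column] in pixels, amid what is visible of it).
The state is a dict: "clock": time; "q": joint angles; "qd": joint speeds; "joint_torque": joint torques, N m; "tool_pos": TCP position; "eef_rot": TCP orientation; "contact_force": force on the tool from outside, world axes, zero at the start; "moment": the same for the moment, N m; "opening": opening from 0.0 (shut) to 1.0 (fully open).
Only numpy, scipy, OpenCV 4.12 (cv2) and the standard library are available. Lean on these libraries where they do the work, as an engineer would, in place of code of your own. Each camera call takes 0.05 s, during which the arm holds its last target. There are 200 camera calls.

### The job

The swinging bar of the nozzle rack leans because a large nozzle head hangs at one end and a small one at the other: hang the loose large nozzle in the empty front fork at the raised end first, then the loose small nozzle in the empty front fork at the other end, so that the bar finishes level with all four hanging. Slide each one in over the lip by its neck without shoving hard, let it down until its collar sits flat behind the lip and the bar carries its whole weight, and only then let go, so that the bar sinks gently and never swings onto its stops or drops. Leave the hung nozzles in their forks, and leave the gear, the spanner and the spray can where they are.

Things in the scene. Friction and masses are not known exactly. Their poses are not given: they have to be found in the camera images.
- big_grip (a point): Loose LARGE nozzle, about 0.34 kg (varies 10 %), bottom to top: round body (radius 28 mm, 55 mm high, tapering to its flat foot), then a neck 14 mm thick and 26 mm long, a collar 32 mm across and 6 mm thick, a round grip stem 20 mm across and 40 mm tall. Point: on the stem, 113 mm above the foot, 14 mm below the top; z is its axis. Stands upright on the table to the left or right of the rack.
- big_collar (a point): loose large nozzle: centre of its collar's underside, 32 mm below big_grip, 81 mm above its foot
- small_grip (a point): Loose SMALL nozzle, about 0.17 kg (varies 15 %), bottom to top: round body (radius 18 mm, 38 mm high, tapering to its flat foot), then a neck 14 mm thick and 26 mm long, a collar 32 mm across and 6 mm thick, a round grip stem 20 mm across and 40 mm tall. Point: on the stem, 96 mm above the foot, 14 mm below the top; z is its axis. Stands upright on the table on the other side of the rack.
- small_collar (a point): loose small nozzle: centre of its collar's underside, 32 mm below small_grip, 64 mm above its foot
- hung_big_collar (a point): large nozzle (0.34 kg, shaped like the loose large one) already hanging in a rear fork; centre of its collar's underside
- hung_small_collar (a point): small nozzle (0.17 kg, shaped like the loose small one) already hanging in the rear fork at the other end; centre of its collar's underside
- fork_left (a point): Seat of the empty left front fork: on its plate's top, where the collar's underside centre rests. Axes move with the bar: x from open mouth to closed end (away from robot), y along bar to the left, z up. Plate 8 mm thick, 50 mm wide; slot 17 mm wide, from x = -25 (open) to +8.5 mm (closed). A lip 4 mm high on both prongs, x -25 to -19 mm: the collar passes in above it and is let down behind it.
- fork_right (a point): Seat of the empty right front fork: on its plate's top, where the collar's underside centre rests. Axes move with the bar: x from open mouth to closed end (away from robot), y along bar to the left, z up. Plate 8 mm thick, 50 mm wide; slot 17 mm wide, from x = -25 (open) to +8.5 mm (closed). A lip 4 mm high on both prongs, x -25 to -19 mm: the collar passes in above it and is let down behind it.
- back_left (a point): the same kind of seat in the rear fork at the left end, 90 mm beyond fork_left (its +x), mouth away from the robot; a hung nozzle is in it from the start
- back_right (a point): the same kind of seat in the rear fork at the right end, 90 mm beyond fork_right (its +x), mouth away from the robot; a hung nozzle is in it from the start
- bar (a joint): tilt of the rack's bar, rad: 0 level, positive = left (+y) end up; stops at +-0.10. Pivot 198 mm above the table, seats 150 mm from it along the bar, 8 mm below it. A soft centring spring and some damping: about 0.058 rad for 0.17 kg too much at one end, so an end sinks about 9 mm per 1.7 N and swings over as a nozzle is let down on it.
- gear: steel gear wheel lying flat, 88 mm across, 32 mm high over its hub; origin at the centre of its underside; a bystander
- spanner_grip (a point): open-ended spanner lying on the table, 180 mm long; point on its handle; a bystander
- spray: grey spray can standing upright, 60 mm across, 170 mm tall; origin at the centre of its underside; a bystander
Mind the look-alikes: they are no part of the job. What is shaped like the part that bears big_grip but green is not meant.

How it is judged:
On the way, in this order (a step that is already met when the one before it is completed fails the run):
1. the large nozzle hangs seated in a front fork, let go, with the bar at rest, before the small one is hung (((distance between big_collar and fork_left below 0.007 m and z of big_collar in the frame of fork_left below 0.003 m) or (distance between big_collar and fork_right below 0.007 m and z of big_collar in the frame of fork_right below 0.003 m)) and contact force between big and the fingers below 0.05 N and not ((distance between small_collar and fork_left below 0.007 m and z of small_collar in the frame of fork_left below 0.003 m) or (distance between small_collar and fork_right below 0.007 m and z of small_collar in the frame of fork_right below 0.003 m)) and velocity of joint bar between -0.05 and 0.05 rad/s), for 0.2 s.
2. the small nozzle hangs seated in the other front fork, let go, with the bar level (((distance between small_collar and fork_left below 0.007 m and z of small_collar in the frame of fork_left below 0.003 m) or (distance between small_collar and fork_right below 0.007 m and z of small_collar in the frame of fork_right below 0.003 m)) and contact force between small and the fingers below 0.05 N and value of joint bar between -0.035 and 0.035 rad and velocity of joint bar between -0.05 and 0.05 rad/s), for 0.2 s.
At the end, for the whole second after the job is handed in: both loose nozzles hang in the two front forks, collar underside within 7 mm of the seat and less than 3 mm above it, let go; both first-hung nozzles still sit so in the rear forks; the bar is level within 0.035 rad and at rest (under 0.05 rad/s) (all of step 2 and ((distance between big_collar and fork_left below 0.007 m and z of big_collar in the frame of fork_left below 0.003 m) or (distance between big_collar and fork_right below 0.007 m and z of big_collar in the frame of fork_right below 0.003 m)) and ((distance between hung_big_collar and back_left below 0.007 m and z of hung_big_collar in the frame of back_left below 0.003 m) or (distance between hung_big_collar and back_right below 0.007 m and z of hung_big_collar in the frame of back_right below 0.003 m)) and ((distance between hung_small_collar and back_left below 0.007 m and z of hung_small_collar in the frame of back_left below 0.003 m) or (distance between hung_small_collar and back_right below 0.007 m and z of hung_small_collar in the frame of back_right below 0.003 m)) and contact force between big and the fingers below 0.05 N); the robot touches nothing.
It fails at once if the bar tips onto (within 0.006 rad of) a stop (value of joint bar above 0.094 rad or value of joint bar below -0.094 rad).
It fails at once if the bar is let drop: it swings faster than 0.5 rad/s (velocity of joint bar above 0.5 rad/s or velocity of joint bar below -0.5 rad/s).
It fails at once if a nozzle being hung, or the robot itself, is shoved against the bar with more than 15 N (contact force between any of big, small, the fingers, the arm and bar above 15 N).
It fails at once if a hung nozzle is knocked out of its fork (not (distance between hung_big_collar and back_left below 0.012 m or distance between hung_big_collar and back_right below 0.012 m) or not (distance between hung_small_collar and back_left below 0.012 m or distance between hung_small_collar and back_right below 0.012 m)).
It fails at once if a bystander (gear, spanner, spray can) is moved more than 20 mm (distance of any of gear, spanner_grip, spray from where it was at the start of the episode above 0.02 m).
It also fails if it takes over 72 s, if anything falls off the work surface, if the arm or the gripper's body presses on something with over 40 N, if the wrist force passes 120 N, or if a joint passes its speed limit or range.

## Working session

There is one attempt and no reset: what is moved stays moved. The work goes in short steps, Python scripts to look and compute and a tool call to move; the robot and the scene stay as the last step left them, time stands still between calls to the robot, and variables do not carry over. Pictures are saved under pics/ and viewed, about 8 in all and at most 12, crops included, and the job is handed in when it is done.

Besides the shell and the picture viewer there is one more tool, called after "Emit:" as name([rows], argument=value, ...), one row to a line, values as JSON. move_arm: Moves the arm, as the interface text tells. Its arguments: {"type":"object","properties":{"targets":{"type":"array","items":{"type":"array","items":{"type":"array","items":{"type":"number"}}}},"force":{"type":"number"}},"required":["targets"]}

```bash
mkdir -p pics; ls; cat > h.py <<'E'
import numpy as np, cv2
from plant import r
def ray(s,rc):
    p=cv2.undistortPoints(np.array([[[rc[1],rc[0]]]],float),np.array(s["K"]),np.array(s["D"]))[0,0]
    T=np.array(s["T"]);return T[:3,3],T[:3,:3]@np.array([p[0],-p[1],-1.])
def atz(s,rc,z):
    o,d=ray(s,rc);return o+d*(z-o[2])/d[2]
def tri(a,ra,b,rb):
    o1,d1=ray(a,ra);o2,d2=ray(b,rb);d1=d1/np.linalg.norm(d1);d2=d2/np.linalg.norm(d2)
    t=np.linalg.lstsq(np.c_[d1,-d2],o2-o1,rcond=None)[0]
    p,q=o1+t[0]*d1,o2+t[1]*d2;return (p+q)/2,np.linalg.norm(p-q)
def proj(s,P):
    T=np.linalg.inv(np.array(s["T"]));P=np.atleast_2d(P);c=P@T[:3,:3].T+T[:3,3]
    c=c*[1,-1,-1];return cv2.projectPoints(c,np.zeros(3),np.zeros(3),np.array(s["K"]),np.array(s["D"]))[0][:,0]
def save(s,n,box=None,k=1):
    f=s["frame"]
    if box:f=f[box[0]:box[1],box[2]:box[3]]
    cv2.imwrite(f"pics/{n}.png",cv2.cvtColor(cv2.resize(f,None,fx=k,fy=k,interpolation=cv2.INTER_CUBIC),cv2.COLOR_RGB2BGR))
E
cat > a.py <<'E'
from h import *
np.set_printoptions(precision=4,suppress=True)
S=r.snapshot("scene");U=r.snapshot("top")
for s,n in((S,"scene"),(U,"top")):
    print(n,np.array(s["T"])[:3,3],-np.array(s["T"])[:3,2],s["K"][0][0])
    for q in "big_grip big_collar small_grip small_collar hung_big_collar hung_small_collar fork_left fork_right back_left back_right bar gear spray".split():
        print(q,[(np.round(d["centre"]).tolist(),round(d["score"],2)) for d in r.find_in(s,q)[:3]])
f=np.hstack([S["frame"],U["frame"]])
cv2.imwrite("pics/s0.png",S["frame"][:,:,::-1]);cv2.imwrite("pics/t0.png",U["frame"][:,:,::-1])
st=r.get_state();print(st,r.finger_overhang)
E
python3 a.py
```

```text
pics
scene [ 1.1075 -0.9816  1.2597] [-0.3516  0.6087 -0.7112] 495.89766046228664
big_grip [([144.0, 317.0], 0.8), ([158.0, 339.0], 0.72)]
big_collar [([156.0, 342.0], 0.78), ([143.0, 318.0], 0.62), ([277.0, 252.0], 0.41)]
small_grip [([276.0, 249.0], 0.71)]
small_collar [([278.0, 253.0], 0.52)]
hung_big_collar [([192.0, 381.0], 0.74)]
hung_small_collar [([236.0, 319.0], 0.68), ([322.0, 254.0], 0.44)]
fork_left [([213.0, 330.0], 0.61)]
fork_right [([209.0, 336.0], 0.64), ([196.0, 380.0], 0.43)]
back_left [([214.0, 329.0], 0.87)]
back_right [([213.0, 332.0], 0.62), ([320.0, 257.0], 0.32)]
bar [([208.0, 335.0], 0.91), ([320.0, 256.0], 0.63)]
gear [([212.0, 268.0], 0.79)]
spray [([209.0, 334.0], 0.62), ([320.0, 254.0], 0.55), ([165.0, 395.0], 0.34)]
top [ 0.3287 -0.0345  1.1208] [ 0.229   0.0171 -0.9733] 413.6566162268642
big_grip [([276.0, 174.0], 0.84), ([230.0, 187.0], 0.69), ([130.0, 273.0], 0.39)]
big_collar [([274.0, 176.0], 0.86), ([238.0, 191.0], 0.72), ([177.0, 184.0], 0.25)]
small_grip [([237.0, 433.0], 0.76), ([160.0, 328.0], 0.69), ([233.0, 190.0], 0.16)]
small_collar [([236
[... 188 characters left out ...]
63.0, 332.0], 0.67)]
back_right [([163.0, 331.0], 0.87), ([156.0, 396.0], 0.4)]
bar [([163.0, 329.0], 0.66)]
gear [([279.0, 324.0], 0.7)]
spray [([190.0, 490.0], 0.93), ([234.0, 189.0], 0.2)]
{'clock': 1.4, 'q': array([ 1.2598,  0.6891, -0.1946,  1.5653,  0.1573,  0.9025, -0.2151]), 'qd': array([-0.0011, -0.0014,  0.0013,  0.0005,  0.0005, -0.001 ,  0.0007]), 'joint_torque': array([  0.    , -52.7485,  -1.2671, -15.3745,  -0.0519,  -0.0008,
         0.    ]), 'tool_pos': array([ 0.2113, -0.5882,  0.218 ]), 'eef_rot': array([ 0.8179, -0.5753,  0.0001,  0.    ]), 'contact_force': array([0.5514, 0.4787, 0.3276]), 'moment': array([-0.0166, -0.0194,  0.0042]), 'opening': 0.9984090144274937} 0.011
```

View pics/s0.png

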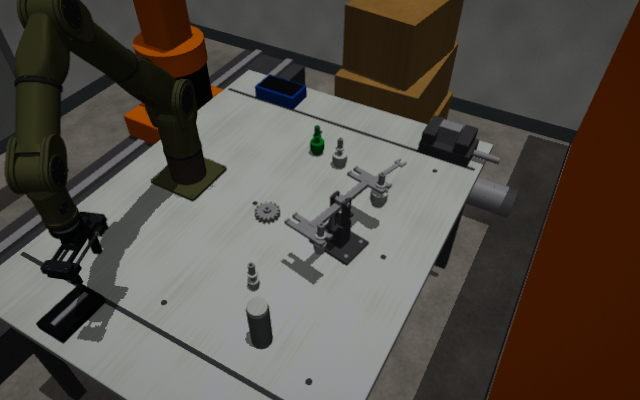

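View pics/t0.png

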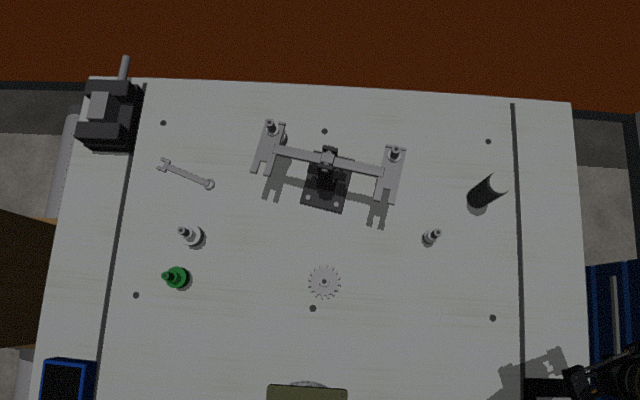

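Scene: the large loose nozzle (white) is at scene (158,339) and top (236,188). The green look-alike is beside it at top (276,174). The small nozzle is at top (236,432). The hung large nozzle is at the left end, so the right end is the raised one and the large nozzle goes into fork_right.

```bash
cat > b.py <<'E'
from h import *
S=r.snapshot("scene");U=r.snapshot("top")
def crop(s,b,k):
    f=cv2.resize(s["frame"][b[0]:b[1],b[2]:b[3]],None,fx=k,fy=k,interpolation=cv2.INTER_CUBIC)
    f=np.clip(f.astype(float)*1.4,0,255).astype(np.uint8)
    for r0 in range((b[0]//10+1)*10,b[1],10):
        cv2.putText(f,str(r0),(0,(r0-b[0])*k+3),0,.3,(255,0,0)); cv2.line(f,(20,(r0-b[0])*k+k//2),(26,(r0-b[0])*k+k//2),(255,0,0))
    for c in range((b[2]//10+1)*10,b[3],10):
        cv2.putText(f,str(c),((c-b[2])*k-6,9),0,.3,(255,0,0)); cv2.line(f,((c-b[2])*k+k//2,11),((c-b[2])*k+k//2,15),(255,0,0))
    return f
cv2.imwrite("pics/t1.png",crop(U,(105,240,245,415),4)[:,:,::-1])
A=crop(U,(215,260,165,215),8);B=crop(U,(215,260,410,460),8);C=crop(S,(130,175,315,365),8)
D=crop(S,(255,300,230,280),8)
# cols
m=np.vstack([np.hstack([A,B]),np.hstack([C,D])])
m=cv2.resize(m,None,fx=.75,fy=.75,interpolation=cv2.INTER_AREA)
cv2.imwrite("pics/n1.png",m[:,:,::-1]);print(m.shape)
cv2.imwrite("pics/s1.png",crop(S,(145,270,280,430),5)[:,:,::-1])
E
python3 b.py
```

```text
(540, 600, 3)
```

View pics/t1.png

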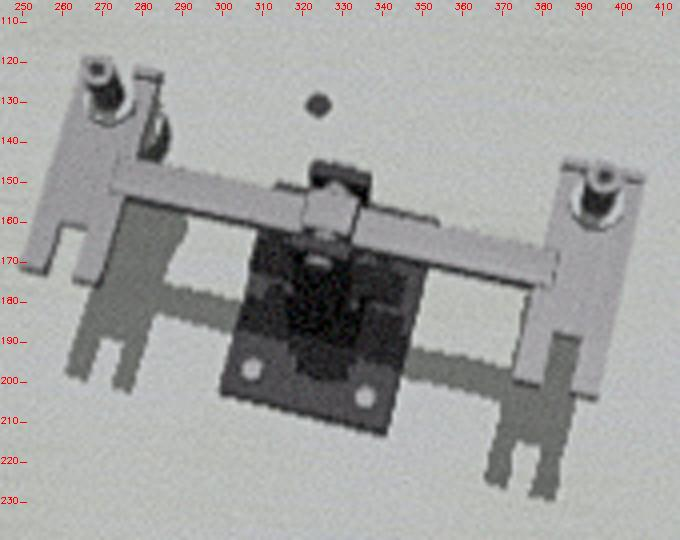

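View pics/n1.png

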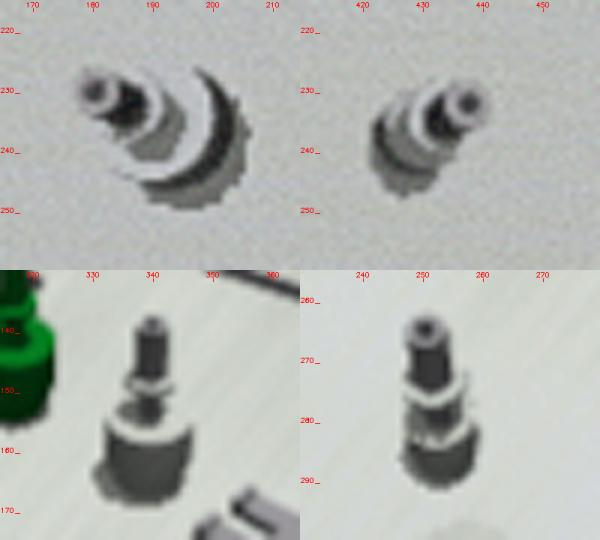

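View pics/s1.png

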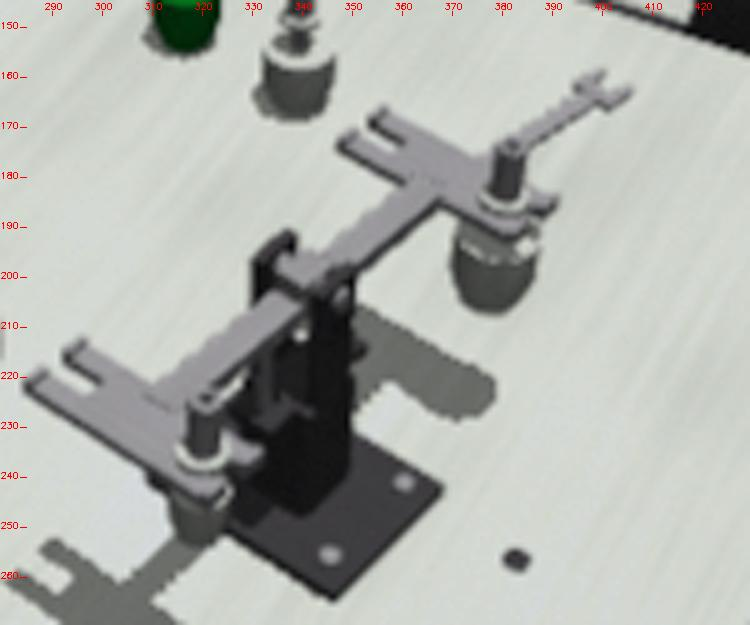

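The top picture shows fork mouths at about (171,262) for the left and (203,384) for the right. The bar is raised on the right. Next I'll fit the rack model to corners clicked in both pictures.

```bash
cat > c.py <<'E'
from h import *
from scipy.optimize import least_squares
from scipy.spatial.transform import Rotation as R
np.set_printoptions(precision=4,suppress=True)
S=r.snapshot("scene");U=r.snapshot("top")
t=lambda x,y:((x-1.5)/4+245,(y-1.5)/4+105)
s=lambda x,y:((x-2)/5+280,(y-2)/5+145)
m=-25;L=150
# (cam, pixel, body point rel: x from front seat, y, z rel seat plane)
D=[(U,t(19,269),(m,L+25,4)),(U,t(45,274),(m,L+8.5,4)),(U,t(73,280),(m,L-8.5,4)),(U,t(99,285),(m,L-25,4)),
(U,t(514,381),(m,-L+25,4)),(U,t(541,386),(m,-L+8.5,4)),(U,t(571,395),(m,-L-8.5,4)),(U,t(597,399),(m,-L-25,4)),
(U,t(83,57),(115,L+25,4)),(U,t(163,68),(115,L-25,4)),(U,t(563,160),(115,-L+25,4)),(U,t(645,177),(115,-L-25,4)),
(U,t(97,68),(90,L,46)),(U,t(605,176),(90,-L,46)),
(S,s(25,385),(m,-L-25,4)),(S,s(48,371),(m,-L-8.5,4)),(S,s(64,355),(m,-L+8.5,4)),(S,s(85,341),(m,-L+25,4)),
(S,s(335,147),(m,L-25,4)),(S,s(357,130),(m,L-8.5,4)),(S,s(368,118),(m,L+8.5,4)),(S,s(383,108),(m,L+25,4)),
(S,s(510,146),(90,L,46)),(S,s(205,398),(90,-L,46))]
def W(p,b):
    b=np.array(b)/1000+[p[4],0,-.008]
    return np.array([p[0],p[1],.198])+R.from_euler('ZX',[p[2],p[3]]).apply(b)
def res(p):return np.concatenate([proj(c,W(p,b))[0]-u for c,u,b in D])
f=least_squares(res,[.6,-.05,0,0,-.045],loss='soft_l1')
print(f.x);print(f.fun.reshape(-1,2).T)
p=f.x
for n,y in(("L",L),("R",-L)):print(n,W(p,(0,y,0)),"mouth",W(p,(-25,y,0)),"level",W([*p[:3],0,p[4]],(0,y,0)))
np.save("rack.npy",p)
for n,u,c,z in(("big",(229.8,180.3),(138.5,340),.127),("small",(231.7,437.5),(264.3,250.3),.110)):
    print(n,atz(U,u,z),atz(S,c,z),tri(U,u,S,c))
for n,u,z in (("gear",(279,324),.03),("green",(276,165),.12),("spraytop",(180,493),.17)):print(n,atz(U,u,z))
E
python3 c.py
```

```text
[ 1.6511 -0.2045 -0.1843 -0.0548 -1.0679]
[[-0.2373 -0.1776 -0.3827 -0.253   0.0849  0.405   0.2096  0.8177  0.1382
  -0.4151  0.6019  0.9064  0.2948  0.2769 -0.7069 -1.4743 -0.7778 -1.2456
  -0.0486 -1.3859 -0.4672 -0.4752  0.2207 -0.1126]
 [-0.8858 -0.6503 -0.6109 -0.3584 -0.6972 -0.3352 -0.919  -0.2971 -0.794
   0.4714 -1.2233 -0.9924  0.3746  0.2535 -1.3772 -1.5451 -1.3624 -1.4526
  -2.3018 -1.2739 -1.2893 -1.6066 -0.6198  0.0656]]
L [0.6287 0.138  0.1818] mouth [0.6041 0.1426 0.1818] level [0.6288 0.1386 0.19  ]
R [ 0.5738 -0.1565  0.1982] mouth [ 0.5492 -0.1519  0.1982] level [ 0.5738 -0.1563  0.19  ]
big [0.4658 0.3344 0.127 ] [0.4666 0.3323 0.127 ] (array([0.4658, 0.3348, 0.1252]), np.float64(0.0007710057024464419))
small [ 0.5029 -0.299   0.11  ] [ 0.5022 -0.3011  0.11  ] (array([ 0.5024, -0.2999,  0.1089]), np.float64(0.0018240393195712995))
gear [ 0.3745 -0.0244  0.03  ]
green [0.3517 0.3596 0.12  ]
spraytop [ 0.6269 -0.4196  0.17  ]
```

Emit:
move_arm([
  [[0,0,-0.053,0.022,0.034,0.006,1],[0,0,-0.053,0.022,0.034,0.006,1],[0,0,-0.053,0.022,0.034,0.006,1],[0,0,-0.053,0.022,0.034,0.006,1],[0,0,-0.053,0.022,0.034,0.006,1]],
])

```text
clock: 2.1
tool_pos: [0.318, -0.4185, 0.2476]
eef_rot: [0.726, -0.687, -0.0, 0.002]
contact_force: [1.3, -0.5, -0.2]
opening: 1.001
```

Emit:
move_arm([
  [[0,0,-0.053,0.022,0.034,0.006,1],[0,0,-0.053,0.022,0.034,0.006,1],[0,0,-0.053,0.022,0.034,0.006,1],[0,0,-0.053,0.022,0.034,0.006,1],[0,0,-0.053,0.022,0.034,0.006,1]],
])

```text
clock: 2.6
tool_pos: [0.4322, -0.241, 0.2799]
eef_rot: [-0.625, 0.781, -0.001, -0.001]
contact_force: [0.8, -0.9, -0.5]
opening: 0.999
```

Emit:
move_arm([
  [[0,0,0,0.003,0.045,0,1],[0,0,0,0.003,0.045,0,1],[0,0,0,0.003,0.045,0,1],[0,0,0,0.003,0.045,0,1],[0,0,0,0.003,0.045,0,1]],
])

```text
clock: 3.1
tool_pos: [0.4519, -0.0079, 0.282]
eef_rot: [-0.624, 0.781, -0.005, 0.002]
contact_force: [0.8, -0.7, 1.1]
opening: 1.0
```

Emit:
move_arm([
  [[0,0,0,0.003,0.045,0,1],[0,0,0,0.003,0.045,0,1],[0,0,0,0.003,0.045,0,1],[0,0,0,0.003,0.045,0,1],[0,0,0,0.003,0.045,0,1]],
])

```text
clock: 3.6
tool_pos: [0.4666, 0.227, 0.2835]
eef_rot: [-0.624, 0.781, -0.005, 0.003]
contact_force: [0.2, -0.3, -0.1]
opening: 1.001
```

Emit:
move_arm([
  [[0,0,0.02,0,0.045,0,1],[0,0,0.017,0,0.04,0,1],[0,0,0,-0.001,0.02,-0.02,1],[0,0,0,0,0,-0.04,1],[0,0,0,0,0,-0.04,1]],
])

```text
clock: 4.1
tool_pos: [0.4665, 0.3513, 0.1868]
eef_rot: [-0.644, 0.765, -0.003, 0.014]
contact_force: [0.8, 0.2, 0.5]
opening: 0.997
```

Emit:
move_arm([
  [[0,0,0,0,0,-0.03,1],[0,0,0,0,0,-0.02,1],[0,0,0,0,0,0,1]],
])

```text
clock: 4.4
tool_pos: [0.4629, 0.3506, 0.1303]
eef_rot: [-0.645, 0.764, -0.002, 0.01]
contact_force: [-0.1, -0.5, 0.4]
opening: 0.999
```

```bash
cat > d.py <<'E'
import sys
from b import *
# args: name cam r0 r1 c0 c1 k
a=sys.argv
s={"scene":S,"top":U}
out=[crop(s[q.split(',')[0]],tuple(map(int,q.split(',')[1:5])),int(q.split(',')[5])) for q in a[2:]]
h=max(o.shape[0] for o in out)
out=[cv2.copyMakeBorder(o,0,h-o.shape[0],0,4,0) for o in out]
m=np.hstack(out);print(m.shape);cv2.imwrite(f"pics/{a[1]}.png",m[:,:,::-1])
st=r.get_state();print(st["clock"],st["tool_pos"],st["eef_rot"],st["contact_force"],st["opening"])
E
python3 d.py g1 top,195,265,150,230,5 scene,110,180,300,380,5
```

```text
(540, 600, 3)
(350, 808, 3)
4.5 [0.46467719 0.3517682  0.13294614] [-0.64505694  0.76403108 -0.00211256  0.01239343] [-0.52856189 -0.12401439  0.84789016] 1.0010775259815092
```

View pics/g1.png

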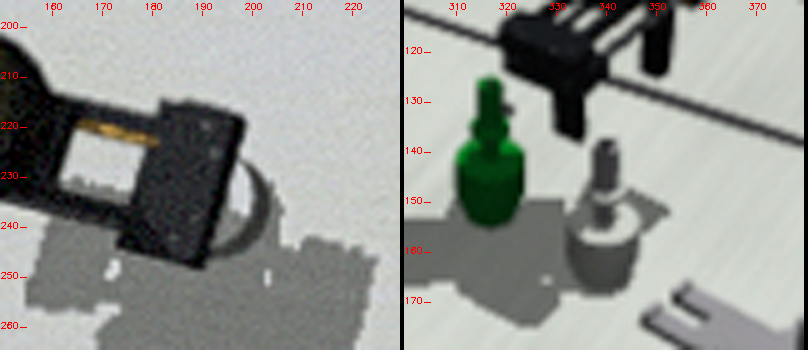

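Emit:
move_arm([
  [[-0.013,0.022,0,0.001,-0.018,0,1],[0,0,0,0,0,0,1],[0,0,0,0,0,0,1]],
])

```text
clock: 4.8
tool_pos: [0.4682, 0.3364, 0.1375]
eef_rot: [-0.645, 0.764, 0.0, 0.004]
contact_force: [0.0, 0.4, -1.0]
opening: 0.999
```

```bash
python3 -c "
from plant import r
for i in range(3):
    s=r.get_state();print(s['clock'],s['tool_pos'],s['eef_rot'],s['contact_force'])"
```

```text
4.8 [0.46816065 0.33636433 0.13745891] [-6.45200559e-01  7.64001869e-01  3.40736162e-04  4.15536514e-03] [ 0.03597923  0.4389166  -0.97236903]
4.8 [0.46816065 0.33636433 0.13745891] [-6.45200559e-01  7.64001869e-01  3.40736162e-04  4.15536514e-03] [ 0.03597923  0.4389166  -0.97236903]
4.8 [0.46816065 0.33636433 0.13745891] [-6.45200559e-01  7.64001869e-01  3.40736162e-04  4.15536514e-03] [ 0.03597923  0.4389166  -0.97236903]
```

Emit:
move_arm([
  [[-0.003,0.006,0,-0.002,-0.003,-0.016,1],[0,0,0,0,0,-0.016,1],[0,0,0,0,0,0,1],[0,0,0,0,0,0,1]],
])

```text
clock: 5.2
tool_pos: [0.4684, 0.3383, 0.1096]
eef_rot: [-0.646, 0.764, 0.002, 0.007]
contact_force: [0.5, 0.6, 0.5]
opening: 0.998
```

Emit:
move_arm([
  [[-0.012,0.008,0,-0.002,-0.004,-0.004,1],[0,0,0,0,0,0,1],[0,0,0,0,0,0,1]],
])

```text
clock: 5.5
tool_pos: [0.467, 0.3356, 0.1075]
eef_rot: [-0.646, 0.763, -0.0, 0.001]
contact_force: [-0.2, -0.4, 0.0]
opening: 0.999
```

```bash
python3 d.py g2 top,195,265,150,230,5 scene,110,180,300,380,5
```

```text
(540, 600, 3)
(350, 808, 3)
5.6 [0.46693656 0.33545501 0.10731474] [-6.45983252e-01  7.63350556e-01 -2.75875165e-04  1.22113075e-03] [ 0.15602186 -0.37148705  0.09054855] 1.0036119521187408
```

View pics/g2.png

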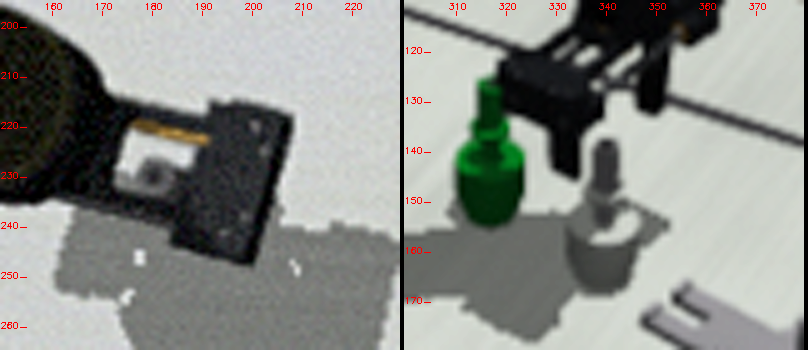

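```bash
python3 - <<'E'
from h import *
S=r.snapshot("scene");U=r.snapshot("top");st=r.get_state();t=st["tool_pos"];print(t)
a=np.deg2rad(-99.5);j=np.array([np.cos(a),np.sin(a),0]);u=np.array([-j[1],j[0],0])
for n,o in(("tip mid",[0,0,-.011]),("stem top",[0,0,.02])):
    for g in(-.0615,-.044,0,.044,.0615):
        P=t+o+g*j;print(n,g,"top",proj(U,P)[0].round(1),"scene",proj(S,P)[0].round(1))
E
```

```text
[0.46686417 0.33530848 0.1071747 ]
tip mid -0.0615 top [161.6 225.8] scene [349.9 136.8]
tip mid -0.044 top [168.  227.4] scene [347.2 139. ]
tip mid 0 top [184.2 231.3] scene [340.2 144.7]
tip mid 0.044 top [200.6 235.3] scene [333.  150.5]
tip mid 0.0615 top [207.1 236.9] scene [330.1 152.9]
stem top -0.0615 top [156.8 223.7] scene [350.3 130.2]
stem top -0.044 top [163.4 225.3] scene [347.5 132.4]
stem top 0 top [180.  229.3] scene [340.4 138.1]
stem top 0.044 top [196.8 233.4] scene [333.2 143.9]
stem top 0.0615 top [203.6 235. ] scene [330.2 146.2]
```

```bash
python3 - <<'E'
from h import *
S=r.snapshot("scene");g=S["frame"].mean(2).astype(int)
print("     ",*range(326,356))
for i in range(126,158):print(i,*[f"{v:3d}" for v in g[i,326:356]])
print(r.get_state()["tool_pos"])
E
```

```text
326 327 328 329 330 331 332 333 334 335 336 337 338 339 340 341 342 343 344 345 346 347 348 349 350 351 352 353 354 355
126  19  18  17  16  19  19  18  16  18  19  16  59  97  79  52  40  42  35  31  71  52   3   4   3   4   4  66 126 146 146
127  12  15  17  24  22  19  24  22  19  18  17  65 107  85  54  38  47  43  42  39  19   4   4   3   5   4  80 132 146 145
128   5   7  13  22  21  19  26  25  19  15  10  24  48  44  44  87 111 108 107  80  31   4   4   5   4   5  59 102 125 139
129   5   3   4   6  12  14  16  15  14  11   8  14  17  14  85 134 147 149 150 118  54   5   4   4   4   3  31  52  77 100
130   5   4   4   6   4   7   9   9   5   6  10  16  14  11 114 148 148 150 151 119  53   4   2   4   4  17  45  51  46  46
131   5   3   6   5   4   5   5   6   7   7  11  12   7   7 114 150 150 150 151 117  57  12   3   3   2  38  92 108  93  68
132   4   4   6   5   4   5   5   6   7   5   8   5   6   6 114 149 152 151 150 138 116  86  47  12  32  91 134 146 138 121
133   4   6   4   5   5   7   6   4   6   5   5   6   6  34 120 151 151 151 151 149 151 139 117 102 108 134 147 
[... 2322 characters left out ...]
3 130 113  81  75 105 120 138 149 151 151 150
153  75  75  75  75  75  75  74  73  73  74  74  65  45  37  37  48  94 136 147 148 133  95  75  74  74 105 122 140 149 150
154  74  75  75  76  75  75  71  71  74  74  73  70  54  44  43  60 123 148 148 147 138 101  74  74  75  75  74 126 149 149
155  75  76  75  75  76  74  62  65  72  73  73  74  67  61  62  96 135 148 149 149 126  90  74  74  76  76  76 126 149 148
156  75  75  75  76  75  75  55  55  68  71  73  73  99 113 112 134 146 147 149 137  96  72  75  75  75 101 115 137 150 148
157  75  75  75  75  74  75  57  44  54  63  70  98 134 147 147 146 145 140 123  96  65  66  74  76 101 138 149 150 148 147
[0.46682211 0.33523559 0.10710079]
```

```bash
python3 - <<'E'
from h import *
S=r.snapshot("scene");U=r.snapshot("top")
t=np.array([.2113,-.5882,.218]);j=np.array([.338,-.941,0])
for g in(-.0615,-.044,.044,.0615):
    for z in (-.011,.02):print(g,z,proj(S,t+j*g+[0,0,z])[0].round(1))
g=cv2.imread("pics/s0.png").mean(2).astype(int)
c=cv2.imread("pics/s0.png")[200:300,30:120]
f=S["frame"][90:190,295:385][:,:,::-1];tt=r.get_state()["tool_pos"];u=U["frame"][190:290,145:235][:,:,::-1]
def gm(x):return (255*(x/255.)**.45).astype(np.uint8)
cv2.imwrite("pics/cmp.png",np.hstack([cv2.resize(gm(x),None,fx=3,fy=3,interpolation=cv2.INTER_CUBIC)[:300] for x in (c,f,u)])[:, :810])
a=np.deg2rad(-99.5);j=np.array([np.cos(a),np.sin(a),0]);v=np.array([-j[1],j[0],0])
for h in(.053,.1,.15):print(h,[proj(U,tt+j*.0935+v*s*.0375+[0,0,h])[0].round(1).tolist() for s in(-1,1)])
E
```

```text
-0.0615 -0.011 [102.9 256.2]
-0.0615 0.02 [ 99.3 248.9]
-0.044 -0.011 [ 99.9 261.3]
-0.044 0.02 [ 96.2 254. ]
0.044 -0.011 [ 83.5 288.3]
0.044 0.02 [ 79.4 281.1]
0.0615 -0.011 [ 80.1 294. ]
0.0615 0.02 [ 75.8 286.8]
0.053 [[207.9, 251.6], [216.8, 220.8]]
0.1 [[202.1, 249.3], [211.5, 217.1]]
0.15 [[195.2, 246.6], [205.2, 212.7]]
```

View pics/cmp.png

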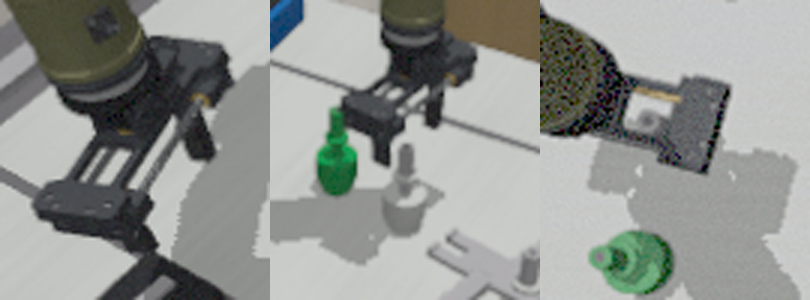

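Emit:
move_arm([
  [[0,0,0,0,0,0,0.45],[0,0,0,0,0,0,0.45],[0,0,0,0,0,0,0.45],[0,0,0,0,0,0,0.45]],
], force=10)

```text
clock: 6.25
tool_pos: [0.4668, 0.3351, 0.1069]
eef_rot: [-0.646, 0.763, -0.0, 0.001]
contact_force: [-0.3, 0.9, -0.7]
opening: 0.663
```

```bash
python3 - <<'E'
from h import *
S=r.snapshot("scene");U=r.snapshot("top")
def gm(x):return (255*(x/255.)**.45).astype(np.uint8)
cv2.imwrite("pics/c2.png",np.hstack([cv2.resize(gm(x),None,fx=6,fy=6,interpolation=cv2.INTER_CUBIC) for x in (S["frame"][115:170,310:370,::-1],U["frame"][205:260,155:215,::-1])]))
g=S["frame"].mean(2).astype(int)
for i in range(126,152):print(i,*[f"{v:3d}" for v in g[i,328:354]])
s=r.get_state();print(s["tool_pos"],s["opening"],s["contact_force"])
E
```

```text
126  17  21  21  19  18  17  19  18  16  13  13  17  25  33  41  32  15   5   3   4   4   2  77 133 147 147
127  15  26  23  20  31  26  17  19  17  13  13  17  18  18  28  28  14   5   2   4   3   5  64 118 143 146
128  12  21  21  19  32  27  17  16   9  14  17  18  17  13  41  53  29   4   3   4   4   4  37  77 103 113
129   4   6  13  14  16  16  14   9  14  16  17  15  10   5  51  64  35   4   4   4   3   7  36  47  47  53
130   6   6   7   7  10  10  10  13  22  18  12  10   8   5  56  58  25   3   4   4   4  19  84  94  67  50
131   6   6   5   3   5   7   6  15  22  20  11   5   6  35  97  78  18   4   3   4   3  24 116 138 119 110
132   4   5   5   4   4   8   7  12  20  18   9   6  34  94 139  97  18   4   2   2   5  46 121 148 147 147
133   5   3   5   6   5   5   5   9  15  11   8  34  94 139 152 112  49  11   3   4   4  82 134 147 147 148
134   5   5   4   8   8   5   6   5   3  15  77 109 139 152 152 138 116  87  46  21  55 117 145 148 148 151
135  12   5   3  10   9   6   5   5   5  31 120 152 152 151 151 150 151 139 116 104 121 141 148 149 149 150
136  98  67  24   5 
[... 1099 characters left out ...]
  66  37  36  37  36  51  96 137 150 151 150 150 149 146 146 147 147
147 148 150 150 150 149 149 148 129  91  59  40  36  37  35  47 101 140 151 151 150 149 147 146 146 148 148
148 149 150 150 150 149 149 150 119  78  65  55  48  45  52  91 128 146 150 151 149 147 146 147 148 148 148
149 150 150 149 150 150 150 151 119  72  61  63  61  60  79 106 105 114 141 151 147 145 146 148 149 148 147
150 150 150 149 149 149 151 137 106  73  56  54  57  60  75  68  60  71 106 122 135 146 148 149 147 147 148
151 151 149 149 149 149 134 101  77  72  61  46  42  44  48  61  72  75  93  86 104 120 138 149 147 148 150
[0.46675358 0.33513112 0.10693854] 0.5726348014752773 [ 0.17747636 -0.00808806 -0.23010767]
```

View pics/c2.png

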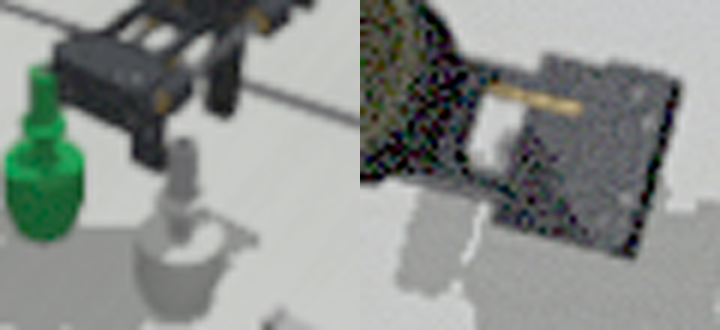

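Emit:
move_arm([
  [[0,0,0,0,-0.001,-0.014,0.6],[0,0,0,0,0,-0.013,0.6],[0,0,0,0,0,0,0.6],[0,0,0,0,0,0,0.6]],
])

```text
clock: 6.75
tool_pos: [0.4671, 0.3345, 0.0791]
eef_rot: [-0.646, 0.763, -0.0, 0.001]
contact_force: [-0.1, -0.3, -0.2]
opening: 0.602
```

```bash
python3 - <<'E'
from h import *
S=r.snapshot("scene")
g=S["frame"].mean(2).astype(int)
print(*range(328,354))
for i in range(132,156):print(i,*[f"{v:3d}" for v in g[i,328:354]])
s=r.get_state();print(s["tool_pos"],s["eef_rot"],s["opening"],s["contact_force"])
E
```

```text
328 329 330 331 332 333 334 335 336 337 338 339 340 341 342 343 344 345 346 347 348 349 350 351 352 353
132  18  18  19  20  19  19  19  17  13  12  11  23  63  68  42  36  27   9   3   6   4  38 120 148 147 147
133  20  20  18  18  17  17  19  19  18  16  15  17  18  22  27  21   6   3   3   3   4  66 129 148 147 148
134  16  20  20  18  22  20  19  17  14  17  19  19  17  15  24  15   3   4   2   4   5  81 134 148 149 150
135   8  16  17  18  24  22  16  12   6  11  15  16  13   8   5   3   4   5   3   2   4  80 134 149 151 151
136   4   4   9  12  17  15  11  15  15  25  19   8   7   5   5   6   5   4   4   3   5  96 141 151 151 151
137   4   4   5   5   9   9   6  14  29  36  21   4   6   4   6   7   2   4   3   4  16 115 150 152 151 151
138   2   5   4   4   5   4   5  10  27  28  11   6   7  23  24  11   4   2   3   3  24 118 151 152 151 150
139   5   6   3   5   6   4   4   8  13  12   6  13  26  44  38  16   4   3   2   3  39 123 152 152 150 151
140   7   6   7   8   7   5   6   5   4   5  12  26  36  44  46  61  45  11   2  15  89 140 151 151 151 150
141   4   7   7  11   7 
[... 1053 characters left out ...]
49
151 150 150 149 150 151 135 100  77  73  61  46  42  43  47  61  72  75  75  74 104 119 139 148 148 149 151
152 122 122 122 122 123  94  73  73  73  64  46  37  37  45  65  74 100 114 101  81  75 105 121 139 150 151
153  75  75  75  75  73  72  73  73  73  65  45  37  38  48  67 101 136 148 133  95  75  73  74 106 123 141
154  74  75  76  76  70  71  73  73  74  69  54  42  44  59  98 137 148 148 138 100  74  73  75  75  75 106
155  75  75  76  76  61  65  72  74  74  74  68  62  62  96 134 149 150 149 126  90  74  74  75  76  75  74
[0.46696767 0.33446769 0.07912616] [-6.45952187e-01  7.63376863e-01 -2.17553607e-04  1.22073408e-03] 0.5955323869640503 [-0.35339678 -0.72325009  0.39987448]
```

Emit:
move_arm([
  [[0,0,0,0,0,0,0.0],[0,0,0,0,0,0,0.0],[0,0,0,0,0,0,0.0],[0,0,0,0,0,0,0.0],[0,0,0,0,0,0,0.0]],
], force=15)

```text
clock: 7.3
tool_pos: [0.4675, 0.3346, 0.0804]
eef_rot: [-0.646, 0.763, -0.0, 0.002]
contact_force: [0.2, -1.4, -1.3]
opening: 0.219
```

Emit:
move_arm([
  [[0,0,0,0,0,0,0.0],[0,0,0,0,0,0,0.0]],
])

```text
clock: 7.5
tool_pos: [0.4675, 0.3341, 0.0804]
eef_rot: [-0.646, 0.764, -0.001, 0.002]
contact_force: [0.6, -0.5, -1.0]
opening: 0.22
```

Emit:
move_arm([
  [[0,0,0,0,0,0.02,0.0],[0,0,0,0,0,0.03,0.0],[0,0,0,0,0,0.04,0.0],[0,0,0,0,0,0.04,0.0],[0,0,0,0,0,0.01,0.0]],
], force=25)

```text
clock: 8.0
tool_pos: [0.4632, 0.3319, 0.22]
eef_rot: [-0.646, 0.763, 0.0, -0.004]
contact_force: [1.4, 1.2, -2.8]
opening: 0.216
```

Emit:
move_arm([
  [[0,0,0,0.001,-0.02,0,0.0],[0,0,0,0.004,-0.035,0,0.0],[0,0,0,0.004,-0.035,0,0.0],[0,0,0,0.004,-0.035,0,0.0],[0,0,0,0.004,-0.035,0,0.0]],
])

```text
clock: 8.5
tool_pos: [0.4761, 0.1751, 0.2169]
eef_rot: [-0.652, 0.759, 0.004, -0.003]
contact_force: [1.4, -0.5, -3.5]
opening: 0.217
```

Emit:
move_arm([
  [[0,0,0,0.004,-0.035,0,0.0],[0,0,0,0.004,-0.035,0,0.0],[0,0,0,0.004,-0.035,0,0.0],[0,0,0,0.004,-0.035,0,0.0],[0,0,0,0.004,-0.035,0,0.0]],
])

```text
clock: 9.0
tool_pos: [0.4915, -0.0074, 0.2103]
eef_rot: [-0.652, 0.758, 0.007, -0.008]
contact_force: [0.8, 0.1, -3.0]
opening: 0.217
```

Emit:
move_arm([
  [[0,-0.01,-0.02,0.006,-0.035,0.003,0.0],[0,-0.01,-0.014,0.006,-0.035,0.003,0.0],[0,0,0,0.006,-0.035,0,0.0],[0,0,0,0,-0.005,0,0.0],[0,0,0,0,0,0,0.0]],
])

```text
clock: 9.5
tool_pos: [0.5048, -0.1284, 0.2097]
eef_rot: [-0.635, 0.772, 0.003, -0.005]
contact_force: [0.1, 1.1, -2.8]
opening: 0.213
```

Emit:
move_arm([
  [[0,0,0,0,0,0,0.0],[0,0,0,0,0,0,0.0]],
])

```text
clock: 9.7
tool_pos: [0.5037, -0.1264, 0.2082]
eef_rot: [-0.636, 0.772, 0.005, -0.006]
contact_force: [-0.1, -0.2, -3.2]
opening: 0.218
```

```bash
python3 - <<'E'
from h import *
S=r.snapshot("scene");U=r.snapshot("top")
def gm(x):return (255*(x/255.)**.5).astype(np.uint8)
def crop(s,b,k):
    f=cv2.resize(gm(s["frame"][b[0]:b[1],b[2]:b[3],::-1]),None,fx=k,fy=k,interpolation=cv2.INTER_CUBIC)
    for q in range(b[0],b[1],10):cv2.putText(f,str(q),(0,(q-b[0])*k+k//2+4),0,.32,(0,0,255))
    for q in range(b[2],b[3],10):cv2.putText(f,str(q),((q-b[2])*k+k//2-9,9),0,.32,(0,0,255))
    return f
np.savez("last.npz",S=S["frame"],U=U["frame"])
m=np.hstack([crop(S,(185,265,255,335),5),crop(U,(150,230,350,430),5)])
cv2.imwrite("pics/p1.png",m[:, :800])
st=r.get_state();t=st["tool_pos"];print(st["clock"],t,st["eef_rot"],st["contact_force"])
for z in (0,.046,-.026):
    print(z,proj(S,t+[0,0,z])[0].round(1),proj(U,t+[0,0,z])[0].round(1))
E
```

```text
9.8 [ 0.50393152 -0.12622238  0.20844138] [-0.63616916  0.7715143   0.00459277 -0.00577792] [ 0.55616027  0.30784458 -2.85686358]
0 [281.1 203.5] [372.4 220. ]
0.046 [280.3 192.4] [374.7 216. ]
-0.026 [281.6 209.5] [371.2 222. ]
```

View pics/p1.png

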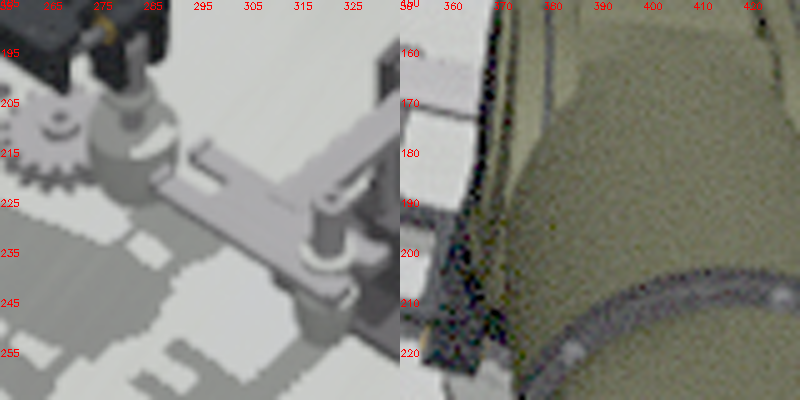

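Emit:
move_arm([
  [[0,-0.008,0,0.008,-0.008,0.0,0.0],[0,-0.007,0,0.01,-0.008,0,0.0],[0,0,0,0.006,-0.005,0,0.0],[0,0,0,0,0,0,0.0],[0,0,0,0,0,0,0.0]],
])

```text
clock: 10.3
tool_pos: [0.5313, -0.1475, 0.2087]
eef_rot: [-0.637, 0.771, -0.001, 0.001]
contact_force: [-0.1, 0.7, -3.1]
opening: 0.218
```

```bash
cat > m.py <<'E'
from h import *
S=r.snapshot("scene")
st=r.get_state();t=st["tool_pos"];q=st["eef_rot"];print(st["clock"],t.round(4),q.round(4),st["contact_force"].round(2),round(st["opening"],3))
x,y,z,w=q;print("tilt zx,zy",round(2*(x*z+w*y),4),round(2*(y*z-w*x),4),"jaw",np.degrees(np.arctan2(2*x*y,x*x-y*y)).round(1))
for n,h in(("stemtop",.046),("collartop",.006),("collar",0),("necklow",-.024),("bodytop",-.026)):print(n,proj(S,t+[0,0,h])[0].round(1))
g=S["frame"].mean(2).astype(int)
import sys
a=list(map(int,sys.argv[1:5]))
print("    ",*range(a[2],a[3]))
for i in range(a[0],a[1]):print(i,*[f"{v:3d}" for v in g[i,a[2]:a[3]]])
E
python3 m.py 190 225 272 312
```

```text
10.35 [ 0.5313 -0.1476  0.2088] [-0.6374  0.7705 -0.0013  0.0013] [-0.27 -0.86 -3.32] 0.215
tilt zx,zy 0.0036 -0.0004 jaw -100.8
stemtop [284.4 200.1]
collartop [285.  209.7]
collar [285.1 211.2]
necklow [285.5 216.7]
bodytop [285.5 217.2]
     272 273 274 275 276 277 278 279 280 281 282 283 284 285 286 287 288 289 290 291 292 293 294 295 296 297 298 299 300 301 302 303 304 305 306 307 308 309 310 311
190   8   9   9  10  12  14  14  15  10   6   9  13  75  66  21  17  25  26  20  26  16 102 114  70  23  56 106 148 162 161 161 161 160 160 162 162 161 161 160 160
191   7  10  13  16  19  19  14   9   8  10  10  11  29  35  24  23  26  22  17   8   7 127 163 136 109 128 155 162 161 162 162 160 160 161 162 161 161 161 160 160
192   9  12  17  19  19  13   6   9  13  11  14  14  15  19  22  22  17  15   8   5   6 127 161 161 161 162 162 161 162 162 160 161 161 162 162 161 161 160 162 160
193  14  19  19  16  11   7   8  13  15  13  19  20  21  20  19  17  13   8   6   6   7 127 161 162 162 162 162 161 160 161 160 161 162 161 162 161 161 161 160 159
194  20  19  16  10   6   6  10  14  15
[... 4344 characters left out ...]
 114 116 117 116 115 115 128 142 152 159 149
221  43  42 106 151 106  58  70  77  78  78  77  79  62  67  77  80 105 117 117 122 133 100  67 134 160 142 106  69  90 111 116 117 118 118 116 115 119 131 141 127
222 101 103 133 154 111  52  56  66  74  78  78  79  64  45  65 103 116 117 117 117 118 107  88 133 160 162 142 109 109 116 116 117 116 117 117 116 116 117 117 121
223 151 156 160 159 111  52  45  51  62  69  72  75  70  52  55  82 102 114 117 117 118 119 111 127 144 144 131 118 117 116 117 116 116 117 117 118 111 110 115 117
224 162 160 160 161 117  59  46  49  51  55  60  65  64  54  44  46  67  92 111 117 118 119 118 117 121 118 115 115 116 117 116 116 117 117 117 116 108 100 102 111
```

```bash
cat > fit.py <<'E'
from h import *
from scipy.spatial.transform import Rotation as R
from scipy.optimize import minimize
p=np.load("rack.npy")
S=r.snapshot("scene");U=r.snapshot("top")
def W(p,b):
    b=np.asarray(b,float)/1000+[p[4],0,-.008]
    return np.array([p[0],p[1],.198])+R.from_euler('ZX',[p[2],p[3]]).apply(b)
def solid(poly,z0,z1):
    n=len(poly);lo=[(*q,z0) for q in poly];hi=[(*q,z1) for q in poly]
    return [[lo[i],lo[(i+1)%n],hi[(i+1)%n],hi[i]] for i in range(n)]+[lo],hi
def masks(cam,p,ys,box,sh,K=8):
    # front half of fork plate: x -25..28
    U_=[(-25,-25),(28,-25),(28,25),(-25,25),(-25,8.5),(0,8.5),(6,6),(8.5,0),(6,-6),(0,-8.5),(-25,-8.5)]
    im=np.zeros(((box[1]-box[0])*K,(box[3]-box[2])*K),np.uint8)
    def fill(pts,v):
        q=proj(cam,W(p,[(a,b+ys,c) for a,b,c in pts]))+sh-[box[2],box[0]]
        cv2.fillPoly(im,[np.round((q+.5)*K-.5).astype(np.int32)],v)
    s,t=solid(U_,-8,0)
    for f in s:fill(f,2)
    fill(t,1)
    for a,b in((-25,-8.5),(8.5,25)):
        s,t=solid([(-25,a),(-19,a),(-19,b),(-25,b)],0,4)
        for f in s:fill(f,2)
        fill(t,1)
    A=lambda v:cv2.resize((im==v).astype(np.float32),None,fx=1/K,fy=1/K,interpolation=cv2.INTER_AREA)
    return A(1),A(2)
def cost(sh,cam,img,p,ys,box,full=False):
    a,b=masks(cam,p,ys,box,np.array(sh));y=img[box[0]:box[1],box[2]:box[3]].astype(float)
    a,b=[cv2.GaussianBlur(m,(0,0),.5) for m in(a,b)]
    M=np.c_[a.ravel(),b.ravel(),np.ones(a.size)]
    c,_,_,_=np.linalg.lstsq(M,y.ravel(),rcond=None);e=np.abs(M@c-y.ravel())
    return (e.mean(),c) if full else e.mean()
def run(cam,img,p,ys,m=7):
    q=proj(cam,W(p,[(-25,ys-25,4),(-25,ys+25,4),(12,ys-25,0),(12,ys+25,0),(-25,ys-25,-8),(-25,ys+25,-8)]))
    lo=np.floor(q.min(0)-m).astype(int);hi=np.ceil(q.max(0)+m).astype(int);box=(lo[1],hi[1],lo[0],hi[0])
    best=min(((cost((u,v),cam,img,p,ys,box),u,v) for u in np.arange(-3,3.1,.5) for v in np.arange(-3,3.1,.5)))
    o=minimize(cost,best[1:],args=(cam,img,p,ys,box),method="Nelder-Mead",options=dict(initial_simplex=np.array(best[1:])+[[0,0],[.4,0],[0,.4]],xatol=.03))
    return o.x,o.fun,cost(o.x,cam,img,p,ys,box,True)[1]
E
cat > f1.py <<'E'
from fit import *
np.set_printoptions(precision=3,suppress=True)
for n,cam,fn in(("scene",S,"s0"),("top",U,"t0")):
    img=cv2.imread(f"pics/{fn}.png").mean(2)
    for ys in(150,-150):print(n,ys,*run(cam,img,p,ys))
E
python3 f1.py
```

```text
scene 150 [0.652 0.562] 19.023987517135527 [-23.217 -78.438 134.549]
scene -150 [1.091 0.509] 14.29604651008207 [-31.86  -81.191 141.57 ]
top 150 [-0.175 -0.45 ] 17.145441469669308 [ -5.056 -73.011 114.42 ]
top -150 [-0.758 -0.174] 18.177346300376108 [  2.293 -87.487 112.897]
```

Emit:
move_arm([
  [[0,0,0,0.005,-0.0014,0,0.0],[0,0,0,0.005,-0.001,0,0.0],[0,0,0,0.005,-0.001,0,0.0],[0,0,0,0,0,0,0.0],[0,0,0,0,0,0,0.0]],
])

```text
clock: 10.95
tool_pos: [0.5471, -0.1502, 0.2088]
eef_rot: [-0.638, 0.77, -0.001, 0.001]
contact_force: [0.2, 0.0, -3.7]
opening: 0.218
```

```bash
python3 m.py 202 230 276 306
```

```text
11.0 [ 0.5472 -0.1502  0.2088] [-0.638   0.7701 -0.0009  0.0013] [ 0.95 -1.04 -3.22] 0.218
tilt zx,zy 0.0031 0.0002 jaw -100.7
stemtop [288.6 202.5]
collartop [289.2 212.2]
collar [289.3 213.6]
necklow [289.6 219.2]
bodytop [289.6 219.7]
     276 277 278 279 280 281 282 283 284 285 286 287 288 289 290 291 292 293 294 295 296 297 298 299 300 301 302 303 304 305
202  20  17  12  13  32  42  44  37  32  27  13   8   6   9  31  49  31   5   4   4  17 128 162 161 161 162 162 161 160 158
203  15  11   6  21  44  42  26  14  18  15   8   7  15  32  51  54  29   5   4   6  27 130 162 162 162 162 161 160 158 158
204   9   6  33  36  34  28  15   6   7   6   5   6  24  49  52  42  22   4   5   6  27 129 162 163 162 160 159 158 158 159
205   6  14  43  50  29   9   7   5   6   6   4   4  25  41  40  37  21   5   3   6  61 137 162 162 161 159 158 158 159 160
206   7  21  35  92  68  14   6   6   5   3   3   4  20  35  38  36  21   6   4  35 112 154 162 162 159 158 158 159 160 161
207   6  26  71 135 104  30   3   4   4   5   4   3  12  33  39  36  29  15  34  98 147 162 161 160 158 158 159 160 1
[... 2034 characters left out ...]
  52  43  45  83 111 117 118 117 119 118 121 118 115 115 116 117 117 117 117 116
225 162 163 162 162 112  52  50  60  69  75  70  57  46  56  84 104 114 118 118 116 116 115 117 115 116 115 117 117 118 117
226 162 162 162 161 111  52  47  47  55  64  66  66  60  47  47  68  93 111 116 115 115 115 116 116 116 116 115 117 117 117
227 162 162 162 161 117  59  46  48  49  52  52  57  61  54  47  42  55  81 101 112 114 114 114 116 117 117 115 115 116 117
228 162 162 161 162 124  66  46  48  50  51  53  53  54  55  52  49  44  40  64  89 108 116 114 115 116 116 117 118 116 116
229 162 161 162 163 143  84  45  48  50  52  53  53  53  53  52  52  52  46  43  45  77  97 110 115 116 116 117 117 118 117
```

Emit:
move_arm([
  [[0,0,0,0.004,-0.0007,0,0.0],[0,0,0,0.004,-0.0007,0,0.0],[0,0,0,0,0,0,0.0]],
])

```text
clock: 11.3
tool_pos: [0.5556, -0.1517, 0.2088]
eef_rot: [-0.638, 0.77, -0.001, 0.001]
contact_force: [-0.5, -0.6, -2.9]
opening: 0.221
```

Emit:
move_arm([
  [[0,0,0,0.004,-0.0007,0,0.0],[0,0,0,0.004,-0.0007,0,0.0],[0,0,0,0,0,0,0.0]],
])

```text
clock: 11.6
tool_pos: [0.5643, -0.1532, 0.2088]
eef_rot: [-0.638, 0.77, -0.001, 0.001]
contact_force: [-0.5, 0.6, -3.2]
opening: 0.214
```

```bash
python3 m.py 204 230 282 312; python3 f1.py | grep -v 99 >/dev/null; python3 - <<'E'
from fit import *
print(run(S,S["frame"].mean(2),p,150)[0],"left fork now vs 0.652 0.562")
E
```

```text
11.65 [ 0.564  -0.1532  0.2088] [-6.380e-01  7.701e-01 -6.000e-04  1.000e-03] [-0.28 -0.8  -3.93] 0.219
tilt zx,zy 0.0023 0.0003 jaw -100.7
stemtop [293.1 205.2]
collartop [293.6 214.9]
collar [293.6 216.3]
necklow [293.9 221.9]
bodytop [293.9 222.4]
     282 283 284 285 286 287 288 289 290 291 292 293 294 295 296 297 298 299 300 301 302 303 304 305 306 307 308 309 310 311
204  20  18  10  10  36  46  47  34  26  16   6   7   8  16  19  11   3   3   4  57 134 158 158 159 160 159 159 159 160 161
205  17  11  21  30  44  41  32  30  24  12   6   8  15  36  38  18   4   4   5  56 133 159 159 161 159 159 158 160 161 162
206  10   9  38  43  31  28  19  19  17   7   7  15  37  52  43  18   5   4   5  55 133 159 161 161 159 158 159 162 162 162
207  10  25  43  40  23   9   6   5   6   4   6  29  46  48  31  11   4   4   4  72 139 160 160 159 157 159 161 162 162 161
208  14  37  41  28  13   5   5   6   6   5   6  35  42  38  28  12   6   5  16 108 153 161 160 159 159 161 162 161 162 160
209  15  47  74  46   3   5   5   5   4   6   3  28  39  37  29  12   4  20  65 136 161 160 160 159 161 
[... 1852 characters left out ...]
117 117 117 108 100 102 112
225 163 162 123  79  68  57  46  43  49  54  57  84 110 116 116 117 116 115 116 116 116 117 117 117 117 117 117 109 102 104
226 162 163 126  72  66  72  65  54  44  44  51  56  98 115 115 115 116 117 116 115 115 115 118 117 118 117 118 117 118 111
227 163 162 124  65  51  67  76  72  58  46  44  48  91 113 114 114 115 116 117 117 116 115 116 117 119 118 117 118 119 118
228 162 162 127  70  43  53  62  70  71  65  56  45  64  87 109 115 115 115 116 116 117 117 116 116 116 117 119 118 118 119
229 161 161 137  79  45  48  49  56  65  66  65  53  43  46  77  97 110 115 115 117 116 118 118 116 117 116 117 117 118 119
[0.59567261 0.543396  ] left fork now vs 0.652 0.562
```

Emit:
move_arm([
  [[0,0,0,0.004,-0.0007,0,0.0],[0,0,0,0.003,-0.0006,0,0.0],[0,0,0,0,0,0,0.0]],
])

```text
clock: 12.15
tool_pos: [0.5708, -0.1545, 0.2089]
eef_rot: [-0.638, 0.77, -0.0, 0.001]
contact_force: [-0.5, 0.2, -3.3]
opening: 0.218
```

Emit:
move_arm([
  [[0,0,0,0.003,-0.0006,0,0.0],[0,0,0,0,0,0,0.0]],
])

```text
clock: 12.35
tool_pos: [0.5742, -0.1552, 0.2088]
eef_rot: [-0.638, 0.77, -0.001, 0.001]
contact_force: [0.5, 0.7, -3.2]
opening: 0.216
```

```bash
python3 m.py 212 232 284 314
```

```text
12.4 [ 0.5738 -0.1551  0.2087] [-6.380e-01  7.701e-01 -2.000e-04  5.000e-04] [ 0.13 -0.19 -2.91] 0.218
tilt zx,zy 0.0011 0.0004 jaw -100.7
stemtop [295.7 206.9]
collartop [296.1 216.5]
collar [296.2 218. ]
necklow [296.4 223.5]
bodytop [296.5 224. ]
     284 285 286 287 288 289 290 291 292 293 294 295 296 297 298 299 300 301 302 303 304 305 306 307 308 309 310 311 312 313
212   7  81 127 103  41   6   5   4   6   6   5   4  31  40  38  51  67  93 117 149 162 162 162 162 162 161 161 159 158 159
213   7 127 161 124  53   5   5   6   5   5   3   4  30  40  37  68 121 152 160 162 161 161 162 162 160 161 159 158 159 161
214   6 127 163 148  80   7   4   5   5   5   4   5  28  39  36  53 115 152 161 162 161 163 161 161 161 159 158 158 161 161
215   5 121 159 163 128  63  14   4   5   4   5   5  25  37  37  46  77 127 155 162 162 162 161 161 160 159 159 160 161 160
216   5 103 152 162 163 132  82  35   8   4   4   4  24  35  37  49  70  92 127 155 162 161 161 161 159 158 160 161 162 160
217  11  93 147 150 142 156 131  76  36  13   7  21  31  37  40  61  76  68  80 120 145 158 161 160 158 1
[... 1054 characters left out ...]
  57  82 107 115 117 117 116 116 115 116 117 117 117 118 117 117 117 111 102 100
227 161 162 159 103  65  69  58  46  43  48  53  56  82 107 115 116 117 117 116 115 117 116 118 119 118 118 119 118 118 106
228 162 162 162 102  53  70  72  66  57  44  43  50  76 105 115 115 115 116 117 117 117 116 116 117 118 118 118 118 118 118
229 162 162 161 102  41  56  67  76  75  63  48  43  75  97 112 115 115 115 117 117 118 117 117 117 117 119 119 118 119 119
230 162 162 162 103  43  44  52  62  70  72  66  55  46  55  83 103 112 116 115 116 117 119 119 118 117 118 119 118 119 119
231 162 162 161 107  47  45  48  50  54  61  66  64  55  44  45  67  93 110 115 115 116 117 119 119 119 118 117 119 118 118
```

Emit:
move_arm([
  [[0,0,0,0.003,-0.0006,0,0.0],[0,0,0,0,0,0,0.0]],
])

```text
clock: 12.6
tool_pos: [0.5767, -0.1558, 0.2087]
eef_rot: [-0.638, 0.77, -0.0, 0.0]
contact_force: [0.3, -0.4, -3.6]
opening: 0.221
```

Emit:
move_arm([
  [[0,0,0,0.0025,-0.0005,0,0.0],[0,0,0,0,0,0,0.0]],
])

```text
clock: 12.8
tool_pos: [0.5778, -0.1561, 0.2082]
eef_rot: [-0.638, 0.77, 0.001, -0.001]
contact_force: [-0.8, 0.4, -1.9]
opening: 0.215
```

```bash
cat > nf.py <<'E'
from h import *
from scipy.optimize import minimize
def nmask(cam,c,box,K=8):
    """visible nozzle: collar+neck+stem rendered as labels; c=collar underside centre"""
    pass
E
python3 m.py 216 230 288 312
```

```text
12.85 [ 0.5778 -0.1561  0.2082] [-0.6379  0.7701  0.0012 -0.0008] [-1.35 -0.56 -3.35] 0.217
tilt zx,zy -0.0027 0.0009 jaw -100.7
stemtop [296.8 207.7]
collartop [297.2 217.4]
collar [297.2 218.8]
necklow [297.5 224.4]
bodytop [297.5 224.8]
     288 289 290 291 292 293 294 295 296 297 298 299 300 301 302 303 304 305 306 307 308 309 310 311
216 162 132  75  26   4   7   5   5   5  28  38  36  45  78 126 156 162 162 162 161 159 158 160 161
217 143 156 139  86  34  10   4   5  10  31  39  36  49  71  87 121 144 157 161 160 159 160 161 161
218  91 124 154 123  70  36  15   8  24  36  38  42  62  76  63  67  96 130 153 159 160 162 161 161
219  53  79 126 108  75  62  52  43  48  52  56  64  74  81  63  55  57  78 117 143 157 162 161 161
220  46  61  83  78  62  66  74  72  71  73  77  78  73  69  61  57  57  57  67  95 134 157 161 155
221  53  57  58  62  63  61  65  67  68  69  70  68  57  54  56  77  88  70  57  78 110 135 141 134
222  57  58  58  58  60  62  56  50  49  50  51  55  56  77  87 107 117 100  88 107 117 114 111 118
223  53  57  57  58  58  59  55  50  48  49  51  56  79 106 117 116 116 117 118 118 111 107 115 118
224  44  51  56  57  58  59  58  58  56  56  57  57  98 117 117 117 116 117 117 117 109 102 104 113
225  56  44  49  54  57  58  58  57  58  58  79  87 106 116 116 117 117 117 117 117 117 110 103 101
226  79  52  43  44  51  56  57  58  75  85 107 116 116 115 115 116 117 118 118 118 118 117 118 105
227  79  67  57  47  44  48  54  56  81 107 115 116 117 117 116 116 116 118 118 118 119 118 118 118
228  71  66  72  66  53  43  44  51  56  82 108 115 115 117 118 118 117 116 117 118 118 118 118 119
229  71  54  69  76  71  59  46  43  48  68 103 116 115 115 117 118 118 118 117 117 117 118 119 118
```

Emit:
move_arm([
  [[0,0.003,0,-0.0015,0.0003,0,0.0],[0,0,0,0,0,-0.003,0.0],[0,0,0,0,0,-0.003,0.0],[0,0,0,0,0,-0.002,0.0],[0,0,0,0,0,0,0.0]],
])

```text
clock: 13.35
tool_pos: [0.5773, -0.1559, 0.1999]
eef_rot: [-0.638, 0.77, 0.001, -0.001]
contact_force: [0.3, -1.0, -2.8]
opening: 0.22
```

Emit:
move_arm([
  [[0,0,0,0,0,-0.0025,0.0],[0,0,0,0,0,-0.0025,0.0],[0,0,0,0,0,-0.0025,0.0],[0,0,0,0,0,0,0.0],[0,0,0,0,0,0,0.0]],
])

```text
clock: 13.85
tool_pos: [0.5773, -0.1558, 0.1919]
eef_rot: [-0.638, 0.77, 0.001, -0.001]
contact_force: [-1.2, -0.6, -2.3]
opening: 0.214
```

```bash
python3 m.py 214 214 288 312; python3 - <<'E'
from fit import *
print(run(S,S["frame"].mean(2),p,150)[:2],"left fork; start 0.652 0.562");print(proj(S,W(p,[(0,150,0)])), proj(S,W([*p[:3],p[3]+.02,p[4]],[(0,150,0)])))
E
```

```text
13.9 [ 0.5773 -0.1558  0.1919] [-0.638   0.7701  0.0013 -0.0011] [-0.96  1.34 -1.99] 0.219
tilt zx,zy -0.0033 0.0006 jaw -100.7
stemtop [296.8 211.6]
collartop [297.2 221.1]
collar [297.3 222.5]
necklow [297.5 228. ]
bodytop [297.5 228.4]
     288 289 290 291 292 293 294 295 296 297 298 299 300 301 302 303 304 305 306 307 308 309 310 311
(array([ 0.65390625, -0.9890625 ]), np.float64(10.337038225118915)) left fork; start 0.652 0.562
[[357.20835219 172.31531123]] [[357.3152887 171.581324 ]]
```

Emit:
move_arm([
  [[0,0,0,0,0,-0.0025,0.0],[0,0,0,0,0,-0.0025,0.0],[0,0,0,0,0,-0.0025,0.0],[0,0,0,0,0,0,0.0],[0,0,0,0,0,0,0.0]],
])

```text
clock: 14.5
tool_pos: [0.5775, -0.1555, 0.1845]
eef_rot: [-0.638, 0.77, 0.001, -0.001]
contact_force: [-1.9, -0.0, -0.8]
opening: 0.217
```

Emit:
move_arm([
  [[0,0,0,0,0,-0.0015,0.0],[0,0,0,0,0,-0.0015,0.0],[0,0,0,0,0,0,0.0],[0,0,0,0,0,0,0.0],[0,0,0,0,0,0,0.0]],
])

```text
clock: 15.0
tool_pos: [0.5777, -0.1552, 0.1817]
eef_rot: [-0.638, 0.77, 0.001, -0.0]
contact_force: [-1.7, 0.6, 1.1]
opening: 0.218
```

```bash
cat > bar.py <<'E'
from fit import *
s=run(S,S["frame"].mean(2),p,150);print("L fork",s[:2],"tilt~",p[3]-(s[0][1]-.56)/.734*.02)
for i in range(3):
    r.snapshot("scene");st=r.get_state();print(st["clock"],st["tool_pos"].round(4),st["contact_force"].round(2),st["opening"])
E
python3 bar.py
```

```text
L fork (array([ 1.12619019, -3.29510498]), np.float64(13.953969923295894)) tilt~ 0.05021199344262061
15.15 [ 0.5777 -0.1552  0.1817] [-0.47  0.58  1.93] 0.2191744789681643
15.2 [ 0.5777 -0.1552  0.1817] [-1.95  0.59  0.41] 0.2225313710143875
15.25 [ 0.5777 -0.1552  0.1817] [-0.89  1.37  0.33] 0.21875606586462237
```

Emit:
move_arm([
  [[0,0,0,-0.001,0,0.001,0.0],[0,0,0,0,0,0,0.0],[0,0,0,0,0,0,0.0]],
])

```text
clock: 15.55
tool_pos: [0.5776, -0.1553, 0.1831]
eef_rot: [-0.638, 0.77, 0.0, 0.0]
contact_force: [-0.6, 0.4, 0.9]
opening: 0.218
```

```bash
python3 bar.py
```

```text
L fork (array([ 1.22194061, -2.9513092 ]), np.float64(13.298409647549967)) tilt~ 0.04084426111653925
15.7 [ 0.5775 -0.1553  0.183 ] [-1.18  1.43 -0.61] 0.21636515705380535
15.75 [ 0.5776 -0.1554  0.183 ] [-0.28  0.49 -0.64] 0.2142931260973996
15.8 [ 0.5776 -0.1554  0.183 ] [-0.88  0.35  0.29] 0.2189763569003482
```

Weight is essentially zero at the wrist, so I'll open slowly.

Emit:
move_arm([
  [[0,0,0,0,0,0,0.3],[0,0,0,0,0,0,0.4],[0,0,0,0,0,0,0.55],[0,0,0,0,0,0,0.6],[0,0,0,0,0,0,0.6]],
], force=10)

```text
clock: 16.3
tool_pos: [0.5791, -0.1564, 0.1835]
eef_rot: [-0.638, 0.77, -0.001, 0.001]
contact_force: [0.8, 0.5, -0.1]
opening: 0.595
```

```bash
python3 bar.py; python3 m.py 214 236 284 312
```

```text
L fork (array([ 1.34198608, -3.38131104]), np.float64(14.169501763567467)) tilt~ 0.05256093226244359
16.45 [ 0.5789 -0.1564  0.1835] [ 0.15  0.46 -0.35] 0.604061619312322
16.5 [ 0.5789 -0.1564  0.1834] [-0.53  0.17  0.23] 0.6001451868405203
16.55 [ 0.5789 -0.1564  0.1834] [ 0.17  0.81 -0.84] 0.5967492772366982
16.6 [ 0.5789 -0.1563  0.1834] [-0.6379  0.7701 -0.0012  0.0009] [ 0.61 -0.43  0.19] 0.604
tilt zx,zy 0.003 -0.0006 jaw -100.7
stemtop [297.3 213.9]
collartop [297.7 223.4]
collar [297.7 224.8]
necklow [298.  230.2]
bodytop [298.  230.7]
     284 285 286 287 288 289 290 291 292 293 294 295 296 297 298 299 300 301 302 303 304 305 306 307 308 309 310 311
214  21  21  19  16  14  17  18  20  20  17  12   5   7  15  48  87 141 137  94  46  11   3   3   5  61 136 157 160
215  22  19  15  10  21  32  25  17  14  10   6   7   7  19  49  65 134 162 150 121  89  42  34  86 126 151 159 161
216  19  13   9  14  27  38  28  13   6   6   6   7  16  37  52  45 130 163 163 163 149 118 115 148 160 160 160 162
217  11   8   7  20  25  25  25  15   5   6   6  14  29  45  48  38 130 163 163 163 1
[... 1418 characters left out ...]
 100
230 163 163 162 161 128  73  46  49  56  58  60  58  58  77  88 109 118 117 117 118 119 119 120 120 120 120 119 120
231 162 162 162 162 148 102  63  49  46  49  56  59  58  99 117 118 118 119 119 117 117 118 119 120 120 119 120 120
232 162 163 162 161 146 102  77  68  56  46  48  54  78 106 117 117 117 118 119 119 118 119 119 119 119 120 120 120
233 163 162 161 160 150 103  75  79  75  66  53  46  81 105 115 117 116 118 118 119 120 120 119 119 118 119 120 120
234 162 162 161 161 162 106  68  77  80  80  73  58  51  68  92 112 118 117 117 118 119 121 120 120 119 119 119 120
235 162 161 161 161 163 107  57  70  79  80  80  76  68  53  56  85 104 115 117 118 118 119 120 121 120 119 118 120
```

Emit:
move_arm([
  [[0,0,0,0,0,0.015,0.6],[0,0,0,0,0,0.02,0.6],[0,0,0,0,0,0.03,0.6],[0,0,0,0,0,0.02,0.6],[0,0,0,-0.01,-0.01,0,0.7]],
])

```text
clock: 17.1
tool_pos: [0.5685, -0.1642, 0.27]
eef_rot: [-0.639, 0.769, 0.0, 0.001]
contact_force: [1.3, 0.2, 0.5]
opening: 0.667
```

Emit:
move_arm([
  [[0,0,0,-0.016,-0.03,0,0.8],[0,0,0,-0.016,-0.03,0,0.8],[0,0,0,-0.016,-0.03,-0.02,0.8],[0,0,0,-0.013,-0.025,-0.02,0.8],[0,0,0,0,0,0,0.8]],
])

```text
clock: 17.6
tool_pos: [0.4974, -0.2869, 0.2253]
eef_rot: [-0.638, 0.77, 0.002, -0.002]
contact_force: [-0.9, 0.2, -0.6]
opening: 0.801
```

```bash
python3 bar.py; python3 m.py 0 0 1 2 | head -2
```

```text
L fork (array([ 1.34198608, -3.38131104]), np.float64(14.22984507085209)) tilt~ 0.05256093226244359
17.75 [ 0.5033 -0.2815  0.2282] [0.84 0.61 0.18] 0.7947835307969062
17.8 [ 0.5043 -0.2808  0.2287] [-0.79  0.33  0.72] 0.7998956886225916
17.85 [ 0.5048 -0.2805  0.229 ] [1.03 0.61 0.42] 0.7997911730929984
17.9 [ 0.5049 -0.2805  0.2292] [-0.6426  0.7662 -0.0013  0.0022] [ 0.65 -0.1   0.03] 0.8
tilt zx,zy 0.005 0.0008 jaw -100.0
```

Emit:
move_arm([
  [[0,0,0,-0.001,-0.01,-0.02,0.8],[0,0,0,-0.001,-0.009,-0.04,0.8],[0,0,0,0,0,-0.04,0.8],[0,0,0,0,0,0,0.8],[0,0,0,0,0,0,0.8]],
])

```text
clock: 18.4
tool_pos: [0.5107, -0.2955, 0.1315]
eef_rot: [-0.647, 0.763, -0.006, 0.006]
contact_force: [0.3, 0.3, -0.5]
opening: 0.801
```

Emit:
move_arm([
  [[0,0,0,0,0,0,0.8],[0,0,0,0,0,0,0.8]],
])

```text
clock: 18.6
tool_pos: [0.5132, -0.2952, 0.135]
eef_rot: [-0.648, 0.762, -0.009, 0.008]
contact_force: [-0.2, 0.1, 1.1]
opening: 0.799
```

```bash
python3 m.py 258 290 236 266; python3 -c "
from h import *
S=r.snapshot('scene');U=r.snapshot('top')
P=np.array([.503,-.2995,.11]);print(proj(S,P),proj(U,P))"
```

```text
18.65 [ 0.5134 -0.2952  0.1351] [-0.6475  0.762  -0.0088  0.0076] [0.54 0.35 0.14] 0.795
tilt zx,zy 0.023 -0.0035 jaw -99.3
stemtop [252.4 248.8]
collartop [253.7 257.7]
collar [253.8 259. ]
necklow [254.6 264.2]
bodytop [254.7 264.6]
     236 237 238 239 240 241 242 243 244 245 246 247 248 249 250 251 252 253 254 255 256 257 258 259 260 261 262 263 264 265
258   6   7   5   4   5   7   5   7   4  98 151 162 163 164 164 164 162 161 161 162 164 162 161 160 142 150 157 157 158 159
259   6   6   5   5   4   6   5   5   3  43 138 162 164 165 164 163 161 163 163 163 163 162 161 142 100 117 132 150 160 159
260   6   7   6   5   4   6   5   5   4   4 133 164 165 165 164 163 162 162 163 163 162 145 133 100  80  79  80 117 150 159
261   6   6   8   8   6   4   7   6   5   3 119 159 164 164 156 152 160 163 163 163 145 102  80  80  80  78  80  79 116 133
262   6   8  15  11   6   4   5   4   5   4  79 147 151 137 118 109 126 147 160 146 102  79  81  80  79  80  80  80  80  79
263  20  13  42  50  29  10   6   6   4   4  73 137 116  67  49  48  56  98 148 114  81  80  80  79  80  79  80  80  81 
[... 2587 characters left out ...]
 163 164 163 162 163
285  80  80  80  81  82  81  81  81  81  82  82  78  59  49  49  52  55  56  55  55  52  49  46 120 157 164 163 163 163 163
286  80  81  82  82  82  82  80  80  81  83  83  84  74  54  49  51  54  55  54  54  51  48  54 138 163 163 163 163 162 162
287  81  81  81  82  81  80  81  83  83  84  84  83  82  62  50  51  51  53  51  50  48  48  66 141 164 162 163 162 162 162
288  80  82  83  82  80  82  81  82  82  83  84  82  81  72  58  50  50  50  50  47  46  54 102 151 163 162 163 162 162 163
289  82  83  83  80  80  82  82  83  84  85  83  81  82  82  73  60  54  52  53  52  56  97 149 162 163 162 162 161 162 162
[[250.83324373 264.02603056]] [[437.68369846 231.6712318 ]]
```

Emit:
move_arm([
  [[0.003,0.02,-0.02,-0.008,-0.004,-0.015,0.8],[0,0,0,-0.002,0,-0.015,0.8],[0,0,0,0,0,0,0.8],[0,0,0,0,0,0,0.8],[0,0,0,0,0,0,0.8]],
])

```text
clock: 19.25
tool_pos: [0.5011, -0.3012, 0.1033]
eef_rot: [-0.638, 0.77, -0.0, -0.001]
contact_force: [0.0, 0.3, 0.4]
opening: 0.799
```

```bash
python3 m.py 0 0 1 2 | head -2
```

```text
19.3 [ 0.5013 -0.3013  0.1035] [-6.378e-01  7.702e-01 -6.000e-04 -7.000e-04] [ 0.47  0.04 -0.36] 0.8
tilt zx,zy -0.0003 -0.0018 jaw -100.7
```

Emit:
move_arm([
  [[0,0,0,0.0015,0.0015,-0.02,0.8],[0,0,0,0,0,-0.018,0.8],[0,0,0,0,0,0,0.7],[0,0,0,0,0,0,0.6],[0,0,0,0,0,0,0.5]],
])

```text
clock: 19.8
tool_pos: [0.5054, -0.301, 0.0678]
eef_rot: [-0.638, 0.77, -0.003, 0.001]
contact_force: [0.3, -0.8, 1.0]
opening: 0.553
```

```bash
python3 m.py 0 0 1 2 | head -2
```

```text
19.85 [ 0.5056 -0.3012  0.068 ] [-6.376e-01  7.704e-01 -3.700e-03  7.000e-04] [0.43 0.81 0.98] 0.511
tilt zx,zy 0.0058 -0.0048 jaw -100.8
```

Emit:
move_arm([
  [[0.005,0.006,0,-0.0025,0.0015,-0.004,0.5],[0,0,0,0,0,0,0.45],[0,0,0,0,0,0,0.4],[0,0,0,0,0,0,0.4]],
])

```text
clock: 20.25
tool_pos: [0.5038, -0.3002, 0.0655]
eef_rot: [-0.637, 0.77, -0.001, 0.0]
contact_force: [-0.0, -0.3, 0.6]
opening: 0.403
```

```bash
python3 m.py 250 288 238 264
```

```text
20.3 [ 0.5038 -0.3002  0.0655] [-6.375e-01  7.705e-01 -1.000e-03  5.000e-04] [-0.68 -0.64  0.06] 0.402
tilt zx,zy 0.002 -0.0008 jaw -100.8
stemtop [250.9 264. ]
collartop [252.2 272.3]
collar [252.4 273.5]
necklow [253.1 278.4]
bodytop [253.2 278.8]
     238 239 240 241 242 243 244 245 246 247 248 249 250 251 252 253 254 255 256 257 258 259 260 261 262 263
250  16  10   7   8   9  12  10  10  12   8   4   6   6   5   6   8   6   5   4   3   5  19  31  36  24  18
251  32  25  18   9   7   8   8   8  10   8   7   4   5   6   6   7   6   5   6   4   9  19  25  40  27  11
252  38  32  47  67  42  13   9  12  11   9   7   5   5   7   6  17  12   5   5  10  19  24  29  27  25  14
253  29  22  82 129 118  70  23   8  10  10   8   7   6   6  36  54  31   7  14  20  26  25  27  43  34  13
254  16  10  76 134 160 136  76  24   9  10  10   7   5  35  67  65  32  18  25  26  24  23  14  74  79  43
255  10  10   9  75 125 139  93  34  15  11   7   5  57 107  94  41  15  28  26  24  19  10   4  92 129 114
256  11  10  10   9  50  66  41  21  20  11  18  81 127 157 117  46  23  28  19  19  11   6  
[... 2662 characters left out ...]
  70  62  60  64  99 142 146  99  69  78  83  82  82
282  81  81  81  80  82  82  82  82  82  70  69  75  77  78  78  77 100 139 142 111  67  55  75  83  83  84
283  81  80  82  82  83  82  80  81  82  66  57  63  72  76  80  93 128 127 100  64  47  57  76  82  83 109
284  81  81  82  84  81  81  81  81  83  70  50  46  57  66  75 101 102  69  54  52  46  80 112 119 120 151
285  80  82  84  83  81  80  81  83  83  79  59  49  49  51  54  56  55  56  53  49  46 120 158 164 163 164
286  82  84  83  81  81  81  82  83  83  84  73  54  49  51  53  54  54  53  50  48  54 139 164 163 164 163
287  82  83  83  82  80  83  83  83  84  83  83  62  50  50  51  53  53  52  48  47  66 142 163 164 164 162
```

Emit:
move_arm([
  [[0,0,0,0,0,0,0.2],[0,0,0,0,0,0,0.0],[0,0,0,0,0,0,0.0],[0,0,0,0,0,0,0.0],[0,0,0,0,0,0,0.0]],
], force=15)

```text
clock: 20.8
tool_pos: [0.5038, -0.3005, 0.0656]
eef_rot: [-0.637, 0.771, -0.001, 0.0]
contact_force: [-0.7, 0.3, -0.2]
opening: 0.219
```

```bash
python3 m.py 0 0 1 2 | head -2
```

```text
20.85 [ 0.5038 -0.3004  0.0656] [-6.374e-01  7.705e-01 -1.100e-03  4.000e-04] [-0.14 -0.07  0.03] 0.216
tilt zx,zy 0.0021 -0.0012 jaw -100.8
```

Emit:
move_arm([
  [[0,0,0,0,0,0.02,0.0],[0,0,0,0,0,0.03,0.0],[0,0,0,-0.005,0,0.04,0.0],[0,0,0,-0.01,0.005,0.04,0.0],[0,0,0,-0.01,0.02,0.015,0.0]],
], force=25)

```text
clock: 21.35
tool_pos: [0.4754, -0.2752, 0.2107]
eef_rot: [-0.636, 0.771, 0.003, -0.002]
contact_force: [0.1, 1.3, -1.8]
opening: 0.215
```

Emit:
move_arm([
  [[0,0,0,-0.005,0.035,0,0.0],[0,0,0,0,0.035,0,0.0],[0,0,0,0,0.035,0,0.0],[0,0,0,0,0.035,0,0.0],[0,0,0,0,0.035,0,0.0]],
])

```text
clock: 21.85
tool_pos: [0.468, -0.099, 0.214]
eef_rot: [-0.633, 0.774, -0.0, -0.001]
contact_force: [1.0, 0.2, -1.4]
opening: 0.218
```

```bash
python3 m.py 0 0 1 2 | head -2
```

```text
21.9 [ 0.4681 -0.091   0.214 ] [-6.364e-01  7.714e-01  1.800e-03  5.000e-04] [-0.66  5.27 -2.19] 0.213
tilt zx,zy -0.0016 0.0034 jaw -101.0
```

Emit:
move_arm([
  [[0,0,0,0.005,0.035,0,0.0],[0,0,0,0.01,0.035,0,0.0],[0,0,0,0.015,0.035,0,0.0],[0,0,0,0.015,0.035,0,0.0],[0,0,0,0.015,0.035,0,0.0]],
])

```text
clock: 22.4
tool_pos: [0.5253, 0.086, 0.2134]
eef_rot: [-0.634, 0.773, 0.002, -0.003]
contact_force: [1.1, 0.2, -0.5]
opening: 0.216
```

Emit:
move_arm([
  [[0,0,0,0.01,0.02,0,0.0],[0,0,0,0.005,0.01,0,0.0],[0,0,0,0,0,0,0.0],[0,0,0,0,0,0,0.0],[0,0,0,0,0,0,0.0]],
])

```text
clock: 22.9
tool_pos: [0.54, 0.1209, 0.2122]
eef_rot: [-0.637, 0.771, 0.004, -0.003]
contact_force: [-0.9, -0.0, -2.4]
opening: 0.215
```

```bash
python3 m.py 0 0 1 2 | head -2
```

```text
22.95 [0.54   0.1204 0.2122] [-0.6366  0.7712  0.0034 -0.0035] [ 0.67 -0.94 -1.67] 0.221
tilt zx,zy -0.0097 0.0008 jaw -100.9
```

Emit:
move_arm([
  [[0,-0.005,0,0.01,0.012,-0.001,0.0],[0,-0.005,0,0.012,0.01,-0.001,0.0],[0,0,0,0.008,0.005,0,0.0],[0,0,0,0,0,0,0.0],[0,0,0,0,0,0,0.0]],
])

```text
clock: 23.45
tool_pos: [0.5721, 0.146, 0.2103]
eef_rot: [-0.634, 0.773, -0.0, 0.0]
contact_force: [0.3, -0.7, -2.0]
opening: 0.215
```

```bash
cat > f2.py <<'E'
from fit import *
img=S["frame"].mean(2)
q=p.copy()
for t in (.045,.050,.055,.06):
    q[3]=t;print("L",t,*run(S,img,q,150)[:2],"R",*run(S,img,q,-150)[:2])
E
python3 f2.py; python3 m.py 155 192 334 364
```

```text
L 0.045 [ 0.52851562 -0.30605469] 29.95463216948335 R [0.73254395 1.58032227] 24.830504109347892
L 0.05 [ 0.65710449 -0.08979492] 29.96042967320019 R [0.6125 1.525 ] 24.899514961422753
L 0.055 [ 0.51791992 -0.01337891] 29.962832217357413 R [0.71030273 1.35693359] 24.91750094229781
L 0.06 [0.49042969 0.16923828] 30.82403334165143 R [0.55610352 1.16142578] 24.906024206169153
23.6 [0.5717 0.1457 0.2104] [-6.343e-01  7.731e-01 -5.000e-04  2.000e-04] [ 0.43 -0.69 -0.77] 0.219
tilt zx,zy 0.0008 -0.0005 jaw -101.3
stemtop [343.6 147.7]
collartop [343.1 157.3]
collar [343.1 158.7]
necklow [342.8 164.3]
bodytop [342.8 164.8]
     334 335 336 337 338 339 340 341 342 343 344 345 346 347 348 349 350 351 352 353 354 355 356 357 358 359 360 361 362 363
155  84  90 104  72  25   6   5   5   4   8  29  36  86 136 150 151 153 154 152 152 152 151 149 150 150 151 151 151 151 149
156 141 147 154 131  97  54  12   6   5  10  30  35  67 116 145 152 153 152 153 152 151 149 149 151 151 152 151 152 150 149
157 155 154 154 153 133  83  34  11  10  25  35  35  50  85 134 153 153 153 153 152 150 149 150 151 151
[... 3536 characters left out ...]
 107 144 153 152 153 154 155 143 123 119 117 114 114 113 112 111 113 102  66  39
187 128  89  73  74  75  75  74  75  74  75  77 110 126 143 154 154 144 124 119 117 115 114 114 112 111 114 101  64  40  69
188 148 107  74  75  75  74  74  74  75  75  77  77  76 110 126 136 125 118 117 115 114 113 113 112 112  99  62  39  69 121
189 132  95  75 101  92  75  73  74  76  77  75  75  77  77  79 108 116 115 115 115 114 113 113 113  98  61  39  69 121 148
190  95  75  73 106 108 107  89  75  77  77  76  76  76  79  93 109 114 114 115 114 114 113 114  98  59  45  67 117 148 154
191  70  67  61  59  83 120 122  92  76  76  75  76  83  95 109 114 114 114 114 114 115 113  98  61  46  92 123 146 155 154
```

Emit:
move_arm([
  [[0,0,0,0.002,0.004,-0.001,0.0],[0,0,0,0.005,-0.001,0,0.0],[0,0,0,0.005,-0.001,0,0.0],[0,0,0,0,0,0,0.0],[0,0,0,0,0,0,0.0]],
])

```text
clock: 24.1
tool_pos: [0.5845, 0.147, 0.2095]
eef_rot: [-0.634, 0.773, -0.001, -0.0]
contact_force: [-0.7, 0.5, -2.3]
opening: 0.218
```

```bash
python3 m.py 0 0 1 2 | head -2
```

```text
24.15 [0.5845 0.1469 0.2095] [-6.340e-01  7.734e-01 -7.000e-04 -1.000e-04] [ 0.35 -0.19 -1.64] 0.214
tilt zx,zy 0.0007 -0.0011 jaw -101.3
```

Emit:
move_arm([
  [[0,0,0,0.004,-0.0007,0,0.0],[0,0,0,0.004,-0.0007,0,0.0],[0,0,0,0.004,-0.0007,0,0.0],[0,0,0,0,0,0,0.0]],
])

```text
clock: 24.55
tool_pos: [0.5975, 0.1445, 0.2096]
eef_rot: [-0.634, 0.773, -0.001, -0.0]
contact_force: [-0.8, 0.2, -1.1]
opening: 0.216
```

Emit:
move_arm([
  [[0,0,0,0.004,-0.0007,0,0.0],[0,0,0,0.003,-0.0006,0,0.0],[0,0,0,0,0,0,0.0]],
])

```text
clock: 24.85
tool_pos: [0.6051, 0.143, 0.2094]
eef_rot: [-0.634, 0.773, -0.001, -0.0]
contact_force: [-0.3, -0.5, -2.1]
opening: 0.217
```

```bash
python3 m.py 155 182 338 366; python3 f2.py | sed -n 2p
```

```text
24.9 [0.6049 0.1431 0.2094] [-6.339e-01  7.734e-01 -6.000e-04 -2.000e-04] [ 0.52 -0.85 -1.54] 0.217
tilt zx,zy 0.0004 -0.0012 jaw -101.3
stemtop [352.5 151.6]
collartop [351.9 161.2]
collar [351.8 162.6]
necklow [351.4 168.2]
bodytop [351.4 168.7]
     338 339 340 341 342 343 344 345 346 347 348 349 350 351 352 353 354 355 356 357 358 359 360 361 362 363 364 365
155  13   4   3  10  10   7   5   6   5   3   4   5   5   4   8  29  37  24   5   2  33 120 151 151 152 151 149 149
156  72  26   4   7   8   5   5   5   6   5   5   4   3   4   8  29  36  21   5  33  92 138 151 152 151 150 149 148
157 132 106  69  25   4   4   5   9   8   3   4   3   4   5   9  29  36  59  71  99 138 151 152 152 150 149 149 149
158 155 153 130  89  44  12   5   9   5   5   5   6   5   4   9  29  35  91 125 144 151 152 151 150 148 148 148 149
159 154 152 151 139 115  85  54  81  69  24   6   5   5   5  12  30  35  98 142 151 152 152 151 150 148 149 150 149
160 153 151 152 153 154 139 120 138 130  78  27   7   5   6  19  32  36  88 119 130 145 152 151 149 149 150 149 148
161 151 153 153 154 152 151 150 152 152
[... 1792 characters left out ...]
  87 106 112 110 107 111
177 151 153 154 155 152 151 152 152 119  64  44  46  48  48  48  46  52 103 134 123  96  63  54  84 107 114 114 112
178 153 154 153 153 151 151 152 155 137  86  47  45  45  48  46  45  80 136 157 156 146 122  96  89 106 113 112 111
179 154 152 153 151 151 152 153 154 153 128  80  48  45  46  43  60 118 149 156 155 155 148 128 115 113 112 112 110
180 153 153 151 151 151 152 153 152 152 151 129 108  90  97 107 118 144 155 155 156 148 130 116 113 113 112 111 110
181 152 151 150 150 152 152 152 151 151 151 153 154 141 147 155 155 155 155 147 144 131 117 113 113 112 110 110 112
L 0.05 [-0.26537857 -0.39042206] 39.14029618956397 R [0.58671875 1.4203125 ] 23.613087001063978
```

Emit:
move_arm([
  [[0,0,0,0.004,-0.0007,0,0.0],[0,0,0,0.004,-0.0007,0,0.0],[0,0,0,0,0,0,0.0]],
])

```text
clock: 25.3
tool_pos: [0.613, 0.1418, 0.2095]
eef_rot: [-0.634, 0.773, -0.0, -0.0]
contact_force: [-0.7, 0.5, -0.6]
opening: 0.215
```

Emit:
move_arm([
  [[0,0,0,0.004,-0.0007,0,0.0],[0,0,0,0.003,-0.0005,0,0.0],[0,0,0,0,0,0,0.0]],
])

```text
clock: 25.6
tool_pos: [0.6208, 0.1405, 0.2095]
eef_rot: [-0.634, 0.773, -0.0, -0.0]
contact_force: [-0.0, -1.0, -0.8]
opening: 0.213
```

```bash
python3 m.py 0 0 1 2 | head -2;python3 f2.py | sed -n 2p
```

```text
25.65 [0.6205 0.1405 0.2095] [-6.342e-01  7.732e-01 -4.000e-04 -4.000e-04] [-0.09 -0.5  -1.15] 0.217
tilt zx,zy -0.0001 -0.0012 jaw -101.3
L 0.05 [-5.58085937 -3.69794922] 43.24398657148525 R [0.6125 1.525 ] 24.450934906663672
```

Emit:
move_arm([
  [[0,0,0,0.004,-0.0007,0,0.0],[0,0,0,0.003,-0.0006,0,0.0],[0,0,0,0,0,0,0.0]],
])

```text
clock: 26.05
tool_pos: [0.6275, 0.1394, 0.2096]
eef_rot: [-0.634, 0.773, -0.0, -0.001]
contact_force: [-0.1, 0.2, -1.1]
opening: 0.216
```

Emit:
move_arm([
  [[0,0,0,0.002,-0.0004,0,0.0],[0,0,0,0,0,0,0.0],[0,0,0,0,0,0,0.0]],
])

```text
clock: 26.35
tool_pos: [0.6297, 0.1389, 0.2095]
eef_rot: [-0.634, 0.773, -0.0, -0.001]
contact_force: [0.2, 0.5, -2.2]
opening: 0.215
```

Emit:
move_arm([
  [[0,0,0,0.002,-0.0004,0,0.0],[0,0,0,0,0,0,0.0],[0,0,0,0,0,0,0.0]],
])

```text
clock: 26.65
tool_pos: [0.6318, 0.1385, 0.2095]
eef_rot: [-0.634, 0.773, -0.0, -0.001]
contact_force: [-0.8, -0.8, -1.7]
opening: 0.219
```

```bash
python3 m.py 0 0 1 2 | head -2;python3 f2.py | sed -n 2p
```

```text
26.7 [0.6318 0.1385 0.2095] [-6.344e-01  7.730e-01 -2.000e-04 -7.000e-04] [ 0.32 -0.86 -1.56] 0.218
tilt zx,zy -0.0009 -0.0012 jaw -101.3
L 0.05 [-3.2125 -2.175 ] 46.49045957472739 R [0.83671875 1.5609375 ] 25.77921376982302
```

Emit:
move_arm([
  [[0,0,0,0.0015,-0.0003,0,0.0],[0,0,0,0,0,0,0.0],[0,0,0,0,0,0,0.0]],
])

```text
clock: 27.1
tool_pos: [0.6326, 0.1384, 0.2093]
eef_rot: [-0.635, 0.773, 0.0, -0.001]
contact_force: [-0.4, -0.4, -1.7]
opening: 0.215
```

```bash
python3 m.py 0 0 1 2 | head -2; python3 bar.py|tail -3
```

```text
27.15 [0.6327 0.1384 0.2093] [-6.345e-01  7.729e-01  3.000e-04 -1.300e-03] [-0.23 -0.29 -1.77] 0.214
tilt zx,zy -0.0024 -0.0011 jaw -101.2
27.3 [0.6327 0.1384 0.2093] [ 0.13  0.62 -0.53] 0.21551596210028467
27.35 [0.6327 0.1383 0.2094] [-0.28 -0.24 -1.84] 0.21489705537526982
27.4 [0.6327 0.1383 0.2094] [-0.12 -0.36 -0.95] 0.21437040977595595
```

Emit:
move_arm([
  [[0,0.002,0,-0.0015,0.0002,0,0.0],[0,0,0,0,0,-0.003,0.0],[0,0,0,0,0,-0.003,0.0],[0,0,0,0,0,-0.002,0.0],[0,0,0,0,0,0,0.0]],
])

```text
clock: 27.9
tool_pos: [0.6317, 0.1384, 0.2008]
eef_rot: [-0.634, 0.773, 0.001, -0.002]
contact_force: [0.8, 0.5, -1.8]
opening: 0.218
```

Emit:
move_arm([
  [[0,0,0,0,0,-0.002,0.0],[0,0,0,0,0,-0.002,0.0],[0,0,0,0,0,-0.002,0.0],[0,0,0,0,0,0,0.0],[0,0,0,0,0,0,0.0]],
])

```text
clock: 28.4
tool_pos: [0.6318, 0.1383, 0.1946]
eef_rot: [-0.634, 0.773, 0.0, -0.001]
contact_force: [-0.1, -0.1, 0.2]
opening: 0.216
```

```bash
cat > barR.py <<'E'
from fit import *
q=p.copy();img=S["frame"].mean(2)
# right fork rear-independent: compare tilt via R fork row shift
for t in(-.055,0.,.052):
    q[3]=t;x,f,_=run(S,img,q,-150);print("R",t,x,round(f,2))
for i in range(4):
    r.snapshot("scene");st=r.get_state();print(st["clock"],st["tool_pos"].round(4),st["contact_force"].round(2),round(st["opening"],3))
E
python3 barR.py
```

```text
R -0.055 [0.69570312 3.40234375] 27.92
R 0.0 [0.8 1.6] 27.69
R 0.052 [0.69882812 0.08222656] 27.98
28.55 [0.6318 0.1383 0.1947] [ 0.09 -0.18  0.43] 0.22
28.6 [0.6318 0.1384 0.1947] [-0.73 -0.7  -0.07] 0.219
28.65 [0.6318 0.1383 0.1946] [-0.23 -1.47 -0.31] 0.219
28.7 [0.6318 0.1383 0.1946] [-0.06 -0.36 -0.59] 0.221
```

Emit:
move_arm([
  [[0,0,0,0,0,-0.001,0.0],[0,0,0,0,0,0,0.0],[0,0,0,0,0,0,0.0],[0,0,0,0,0,0,0.0]],
])

```text
clock: 29.1
tool_pos: [0.6318, 0.1383, 0.1937]
eef_rot: [-0.634, 0.773, 0.0, -0.001]
contact_force: [-1.0, 0.7, 0.1]
opening: 0.219
```

```bash
python3 barR.py; python3 m.py 155 190 350 376
```

```text
R -0.055 [0.95078125 3.2921875 ] 28.04
R 0.0 [1.05  1.725] 28.04
R 0.052 [ 0.5 -0.5] 28.41
29.25 [0.6318 0.1383 0.1937] [-1.23 -0.46 -0.07] 0.219
29.3 [0.6318 0.1383 0.1937] [0.03 0.49 0.03] 0.221
29.35 [0.6318 0.1383 0.1937] [-1.13 -0.52 -0.81] 0.217
29.4 [0.6318 0.1383 0.1937] [-1.66 -0.69 -0.26] 0.218
29.45 [0.6318 0.1383 0.1937] [-6.344e-01  7.730e-01  3.000e-04 -1.300e-03] [-0.68 -0.05 -0.11] 0.219
tilt zx,zy -0.0025 -0.0012 jaw -101.3
stemtop [359.2 158.9]
collartop [358.5 168.4]
collar [358.4 169.8]
necklow [357.9 175.3]
bodytop [357.9 175.8]
     350 351 352 353 354 355 356 357 358 359 360 361 362 363 364 365 366 367 368 369 370 371 372 373 374 375
155  24  24  21  19  18  12  25  38  34  29  17   7   6   7   4   5  26 116 149 149 150 149 149 150 151 152
156  23  21  19  16  11  10  33  46  37  29  15   5   4   6   4   5  38 119 149 150 149 149 149 151 151 152
157  16  16  14  10  16  22  39  34  20  19  14   6   6   4   5   5  66 128 149 150 149 149 149 151 152 152
158   9  11   7   5  22  28  30  20   9  10   6  14  11   3   4   4  80 135 151 149 148 149 151 152 151 151
159
[... 2644 characters left out ...]
 110 112 104  79  48  43  62  85  99 109 111 112  96
184 156 156 137  82  44  74 109 116 114 114 112 111 111 111 100  75  49  55  77  64  47  63  84  98 108 111
185 155 156 156 106  79 109 115 114 113 113 112 111 111 100  68  43  57 105 132 123  94  64  46  63  87 106
186 156 155 147 117 113 117 113 114 113 112 111 113  98  65  44  57 105 144 153 153 142 115  72  44  50  74
187 154 150 132 117 114 114 114 113 113 112 113 100  64  39  57 105 143 153 152 152 154 131  90  63  53  44
188 150 135 120 115 115 114 113 113 114 112  97  59  37  70 111 143 154 153 153 153 155 117  78  76  72  63
189 133 120 115 115 114 114 113 114 112  96  59  42  71 121 148 154 152 152 152 153 155 112  75  75  76  76
```

Emit:
move_arm([
  [[0,0,0,-0.0005,0,-0.0005,0.0],[0,0,0,0,0,0,0.28],[0,0,0,0,0,0,0.4],[0,0,0,0,0,0,0.55],[0,0,0,0,0,0,0.6]],
], force=10)

```text
clock: 29.95
tool_pos: [0.6321, 0.1386, 0.1935]
eef_rot: [-0.634, 0.773, -0.0, -0.0]
contact_force: [-0.9, 0.5, -0.6]
opening: 0.529
```

Emit:
move_arm([
  [[0,0,0,0,0,0,0.6],[0,0,0,0,0,0,0.6],[0,0,0,0,0,0,0.6]],
])

```text
clock: 30.25
tool_pos: [0.6322, 0.1387, 0.1936]
eef_rot: [-0.634, 0.773, -0.0, -0.0]
contact_force: [0.3, 0.5, -0.5]
opening: 0.598
```

```bash
python3 barR.py | tail -1; python3 m.py 160 176 350 376
```

```text
30.55 [0.6322 0.1387 0.1936] [-0.12  0.23  1.04] 0.601
30.6 [0.6322 0.1386 0.1936] [-6.344e-01  7.730e-01 -0.000e+00 -4.000e-04] [-0.65 -0.19 -0.5 ] 0.601
tilt zx,zy -0.0005 -0.0005 jaw -101.2
stemtop [359.3 158.9]
collartop [358.6 168.4]
collar [358.5 169.8]
necklow [358.  175.3]
bodytop [358.  175.8]
     350 351 352 353 354 355 356 357 358 359 360 361 362 363 364 365 366 367 368 369 370 371 372 373 374 375
160   4   5   7   7  15  17  15  10   6  15  35  50  64  44  11   3   3   2  56 125 151 152 152 151 151 152
161   5   5   7   6   5   7   6   9  25  37  47  48 104 114  83  45  36  79 119 143 152 153 151 151 152 152
162   9   6   5   5   4   5  13  24  39  45  43  46 120 149 139 115 109 138 152 153 153 152 151 151 152 152
163   9   4   6   6   7   4  19  32  37  38  38  52 122 151 153 154 152 152 153 153 153 152 151 153 152 152
164   7   5   7   6   5   5  19  33  38  39  37  52 124 153 154 153 152 153 153 154 152 151 152 153 153 153
165   5   3   7   8   5   4  15  32  37  38  38  51 125 155 154 152 153 154 154 153 151 153 153 153 152 154
166   6   5   7   7   5   5  16  32  38
[... 340 characters left out ...]
  64  55  74 106 125 136 146 153 155 155 155 154 153
170  36  29  18   8   4   8  39  46  43  46  49  62  70  62  74 103 112 111 116 125 136 150 155 155 154 153
171  50  50  42  31  18  32  60  64  62  64  68  69  62  76 103 113 113 112 112 112 115 130 143 151 154 153
172  51  55  55  51  40  50  60  64  67  67  64  60  74 101 112 113 112 113 113 112 112 112 120 132 142 151
173  42  47  52  55  54  53  51  51  54  51  51  71 102 112 112 112 113 113 113 113 113 113 113 113 120 133
174  74  42  41  48  52  56  55  55  53  72  84 102 112 112 113 113 113 113 113 113 113 114 113 113 112 113
175 130  96  59  37  42  47  51  54  73 102 112 112 112 112 112 113 113 114 113 113 114 114 114 114 113 112
```

Released; the image shows nothing shifted. I'll retreat straight up, back out toward the robot, and check with a final picture.

Emit:
move_arm([
  [[0,0,0,0,0,0.01,0.6],[0,0,0,0,0,0.02,0.6],[0,0,0,0,0,0.03,0.6],[0,0,0,0,0,0.03,0.6],[0,0,0,-0.01,0,0.03,0.6]],
])

```text
clock: 31.1
tool_pos: [0.6193, 0.1375, 0.3151]
eef_rot: [-0.634, 0.773, 0.002, -0.005]
contact_force: [0.5, -0.0, 0.0]
opening: 0.601
```

Emit:
move_arm([
  [[0,0,0,-0.04,0.02,0.02,0.6],[0,0,0,-0.04,0.03,0,0.6],[0,0,0,-0.04,0.03,0,0.6],[0,0,0,-0.03,0.03,0,0.6],[0,0,0,0,0.03,0,0.6]],
])

```text
clock: 31.6
tool_pos: [0.4677, 0.276, 0.3462]
eef_rot: [-0.63, 0.777, -0.002, 0.003]
contact_force: [0.3, 0.1, 0.9]
opening: 0.595
```

Emit:
move_arm([
  [[0,0,0,0,0.04,0,0.6],[0,0,0,0,0.03,0,0.6],[0,0,0,0,0,0,0.6],[0,0,0,0,0,0,0.6],[0,0,0,0,0,0,0.6]],
])

```text
clock: 32.1
tool_pos: [0.4645, 0.3529, 0.3506]
eef_rot: [-0.633, 0.774, -0.001, 0.006]
contact_force: [0.1, -0.9, -0.3]
opening: 0.6
```

```bash
python3 - <<'E'
from fit import *
def gm(x):return (255*(x/255.)**.6).astype(np.uint8)
a=cv2.resize(gm(S["frame"][145:265,275:410,::-1]),None,fx=4,fy=4,interpolation=cv2.INTER_CUBIC)
b=cv2.resize(gm(U["frame"][100:240,240:420,::-1]),None,fx=2,fy=2,interpolation=cv2.INTER_CUBIC)
m=np.zeros((480,800,3),np.uint8);m[:,:540]=a;m[:280,540:800]=b[:,50:310]
cv2.imwrite("pics/end.png",m)
img=S["frame"].mean(2);q=p.copy()
for t in(-.03,-.015,0,.015,.03):
    q[3]=t;print(t,*[run(S,img,q,y)[0].round(2) for y in(150,-150)])
print({k:v for k,v in r.get_state().items() if k in("clock","tool_pos")})
E
```

```text
-0.03 [ 0.57 -0.69] [1.01 2.53]
-0.015 [ 0.83 -0.2 ] [0.78 1.76]
0 [0.77 0.38] [0.92 1.36]
0.015 [0.54 0.82] [0.75 0.89]
0.03 [0.51 1.48] [0.56 0.34]
{'clock': 32.2, 'tool_pos': array([0.46500943, 0.35215281, 0.35061858])}
```

View pics/end.png

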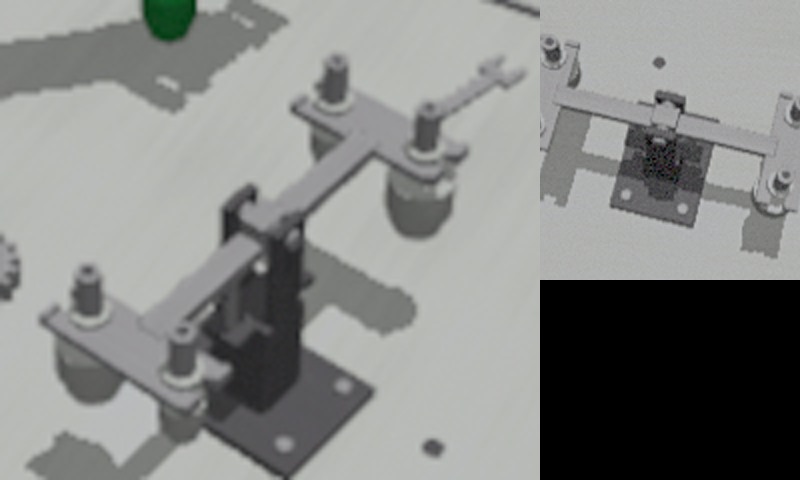

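```bash
python3 -c "
from plant import r
print(r.finish_job(), r.get_state()['clock'])"
```

```text
the job is handed in; nothing more can be done
the job is handed in; nothing more can be done
```

The job is handed in. The large nozzle hangs in the right front fork, which was the raised end. The small nozzle was hung after it, in the left front fork.

**Letting go:** I let each nozzle down with the bar until the wrist force along z was about zero, then opened the fingers. The reading was noisy, within about ±0.5 N. The sideways force I read while sliding them in stayed under about 2 N.

**Last checks:** At 32 s of the 72 s limit, the final picture showed all four nozzles hanging with their collars flat behind the lips. The fit to the picture put the bar's tilt at about +0.015 rad, inside the ±0.035 rad allowed. The arm was clear of everything. The gear, spanner and spray can were never approached, but I did not measure their positions again at the end.

**What disagreed:**
- **TCP height:** the fingertips showed about 28 mm higher in the scene camera than the reported TCP height implied. I trusted the pictures, and each stem measured right when the fingers closed on it.
- **Cameras:** the scene camera and the top camera disagreed by 2–3 mm on the rack. I settled the depth by feeling the light contact at the closed end of each slot. It was clear on the right, but on the left only a faint sign that matched the right.

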